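# Hang the painted tags in the dryer and start it

### The arm

A 6-joint arm with a two-finger parallel gripper is mounted at the origin on the work surface. World frame = base frame: x ahead of the robot, y to its left, z up, the work surface at z = 0. Lengths are in mm, angles in degrees, forces in N, time in s.
With the tool pointing down it reaches from about 350 to 850 mm from the base axis. Payload 8.1 kg.
Tool frame: the origin (TCP) lies on the centre line of the jaws, within the pads' length; the fingertips stand 14 mm ahead of it and the grasp point (between the pads) lies 5 mm behind it; z points along the fingers, y is the line along which they close (so a half turn about z gives the same grasp; the last joint's range is limited). The gripper opens to 85 mm and grips with 20 to 120 N. Pads are 22 mm wide; open, the fingers measure 114 mm over their backs; the gripper's body (76 mm by 85 mm) begins 54 mm behind the grasp point. The pads swing forward as they close: fully open they stand 13 mm farther back than shut.
Start: joints at [-4.893, 7.471, 85.268, -0, 87.261, -4.893], TCP at [600.005, 0.022, 245.292] pointing down, gripper open.
Joint ranges: [-169.43, 169.43], [-51.17, 129.36], [1.28, 143.12], [-76.62, 256.62], [0, 156.53], [-152.29, 152.29]. Speed limits (degrees/s): [136.94, 136.94, 159.86, 180, 180, 180].

### API

Orientations are given as [roll, pitch, yaw] about the fixed x, y, z axes, in that order (R = Rz(yaw) Ry(pitch) Rx(roll)).
In Python, from bench import sense, snapshot, camera_info, hand_in gives the robot as it stands. The module is installed in compiled form; this text tells all that it offers.
- The arm moves only by the tool apply_moves, never from a script. Its argument "deltas" is a list of rows, each a list of 7 numbers: the shift along the tool's x, y, z scaled (see below), then the turn, a rotation vector about the tool's x, y, z scaled (see below), then the opening, from 0 (shut) to 1 (fully open). In form: [[dx, dy, dz, ax, ay, az, claw], ...]. A call has 1 to 8 rows; each row shifts and turns the commanded pose from where the row before left it, along the tool's axes as they then stand; what a row does not reach is not made up. The controller multiplies each number of a shift by 0.03 m and each number of a turn by 0.08 rad. A row lasts 1/8 s, in which the tool goes at most 62.5 mm and 10.7 degrees, less where a joint would pass 70% of its speed; a pose out of reach is approached as far as the arm can. A call with a number of a shift or a turn outside -1 to 1 is refused whole. A call with a gripper value outside its range is refused whole. The fingers move at their own pace and stop on an object; "grip_force" is the grip in N (left out, the last holds). Time passes only in rows, so rows that do not move let the fingers close. It gives the time, the measured TCP pose, the force, the opening and the grip force at its end, in the units of the state.
- sense(): the state, without advancing time (a new reading comes with each control period).
- snapshot(name): name is "scene" or "side" or "wrist"; returns the picture (384x512x3 uint8, red, green, blue); there is no depth.
- camera_info(name): a dict with "vertical_fov" (degrees; the focal length in pixels is half the picture's height over the tangent of half this angle, whatever the lens; pixels are square), "cx", "cy" (the principal point, pixels), "origin" and "rotation" of the camera in the world; the wrist camera has in their place "tool_from_camera" (4x4, takes a point from camera to tool coordinates, whose origin is the TCP and whose axes are the flange's). Camera axes: x right, y up, looking along -z (the intrinsics and any distortion apply to the point x, -y, -z); pixel columns grow to the right and rows downward; lengths in mm; the calibration is good to about 2 mm. A picture is of the moment at which its call begins: read the wrist's pose just before it. camera_info takes no time and is no camera call.
- hand_in(): hands the job in; it is judged then, once.
The state is a dict: "time": time; "joint_pos": joint angles; "qd": joint speeds; "joint_efforts": joint torques, N m; "tool_pos": TCP position; "tcp_rot": TCP orientation; "ft_force": force on the tool from outside, world axes, zero at the start; "wrist_torque": the same for the moment, N m; "finger_gap": finger opening in mm; "grip_force": force on a finger pad.
Only numpy, scipy, OpenCV 4.12 (cv2) and the standard library are available. Lean on these libraries where they do the work, as an engineer would, in place of code of your own. Each camera call takes 0.05 s, during which the arm holds its last target. There are 200 camera calls.

### The job

Hang every painted wooden tag by its hole on the drying stand, one to a peg, so that each hangs down freely. Set the stand's timer to 40 minutes, and when all the tags hang and the timer is set, press the start button fully down and let it spring back. Leave the paint jars, the brush cup and the dish where they stand.

Things in the scene. Friction and masses are not known exactly. Their poses are not given: they have to be found in the camera images.
- dryer: fixed drying stand, origin on the table under it, x pointing away from the robot, y left. Grey base 45 mm high, x -110..85, y -260..235 mm. At x 68 two posts (14 mm thick, y -100 and 220) carry a 16 mm steel bar along y, centre line 160 mm above the table, with four pegs. On the right end (-y) of the base top the timer knob and, 77 mm nearer the robot, the start button
- peg0: one of four bent steel pegs on the bar (6 mm thick, rounded tip), at y -60 mm of the stand. It leaves the bar level towards the robot, then bends up at 45 degrees, still towards the robot, for 43 mm to its tip; a tag settles in the bend. Origin at the bend, 22 mm in front of the bar's centre line, 160 mm above the table; z along the rising part, y along the bar
- peg1: one of four bent steel pegs on the bar (6 mm thick, rounded tip), at y 20 mm of the stand. It leaves the bar level towards the robot, then bends up at 45 degrees, still towards the robot, for 43 mm to its tip; a tag settles in the bend. Origin at the bend, 22 mm in front of the bar's centre line, 160 mm above the table; z along the rising part, y along the bar
- peg2: one of four bent steel pegs on the bar (6 mm thick, rounded tip), at y 100 mm of the stand. It leaves the bar level towards the robot, then bends up at 45 degrees, still towards the robot, for 43 mm to its tip; a tag settles in the bend. Origin at the bend, 22 mm in front of the bar's centre line, 160 mm above the table; z along the rising part, y along the bar
- peg3: one of four bent steel pegs on the bar (6 mm thick, rounded tip), at y 180 mm of the stand. It leaves the bar level towards the robot, then bends up at 45 degrees, still towards the robot, for 43 mm to its tip; a tag settles in the bend. Origin at the bend, 22 mm in front of the bar's centre line, 160 mm above the table; z along the rising part, y along the bar
- tag0: painted plywood gift tag, flat plate 90 x 44 x 8 mm, about 30 g (all alike; some may be absent), lying flat on the table to the left of the stand, painted side up. Origin at the centre of its underside, x along its length towards the end with the hole, z up out of the painted side
- tag0_hole (a point): centre of the round through hole (22 mm diameter) of tag0, at mid-thickness: 28 mm from the tag's centre along its x
- tag1: painted plywood gift tag, flat plate 90 x 44 x 8 mm, about 30 g (all alike; some may be absent), lying flat on the table to the left of the stand, painted side up. Origin at the centre of its underside, x along its length towards the end with the hole, z up out of the painted side
- tag1_hole (a point): centre of the round through hole (22 mm diameter) of tag1, at mid-thickness: 28 mm from the tag's centre along its x
- tag2: painted plywood gift tag, flat plate 90 x 44 x 8 mm, about 30 g (all alike; some may be absent), lying flat on the table to the left of the stand, painted side up. Origin at the centre of its underside, x along its length towards the end with the hole, z up out of the painted side
- tag2_hole (a point): centre of the round through hole (22 mm diameter) of tag2, at mid-thickness: 28 mm from the tag's centre along its x
- tag3: painted plywood gift tag, flat plate 90 x 44 x 8 mm, about 30 g (all alike; some may be absent), lying flat on the table to the left of the stand, painted side up. Origin at the centre of its underside, x along its length towards the end with the hole, z up out of the painted side
- tag3_hole (a point): centre of the round through hole (22 mm diameter) of tag3, at mid-thickness: 28 mm from the tag's centre along its x
- timer (a joint): timer dial, rad: 0 at the 0-minute end of its scale, growing clockwise seen from above, 4.712 at 60 minutes (0.0785 rad a minute). A long white tick every 10 minutes, a short one every 2, from 0 at the near left clockwise to 60 at the near right. Friction (0.03 N m) holds it where it is left
- timer_grip (a point): point on the upright axis of the timer knob at gripping height, 82 mm above the table. Knob: round skirt (44 mm) with a straight grip bar across it, 42 mm long, 14 mm wide, 32 mm high, its top 7 mm above this point. The frame turns with the knob: x along the grip bar, the white pointer line at the -x end
- start (a joint): travel of the spring start button, m: 0 released, 0.006 fully down; 1.5 N starts to move it, 5 N takes it fully down; it springs back when let go
- start_top (a point): centre of the top of the round start button (28 mm diameter cap in a 44 mm ring), about 67 mm above the table when released; pressed straight down
- jar_a: closed paint jar, 54 mm diameter, 78 mm high, origin under its centre; stands to the left of the tags
- jar_b: closed paint jar like jar_a
- jar_c: closed paint jar like jar_a, beyond the tags
- cup: plastic cup 68 mm across and 85 mm high with two brushes standing in it, up to 190 mm high; beyond the tags
- palette: clear plastic dish 110 mm across, 14 mm high
Mind the look-alikes: they are no part of the job. What is shaped like the tag0 but turquoise or yellow is not meant.

How it is judged (in metres and radians):
On the way, in this order (a step that is already met when the one before it is completed fails the run):
1. every tag hangs by its hole on a peg of its own and the timer stands at 40 minutes (any order) (((x of tag0_hole in the frame of peg0 between -0.0105 and 0.0105 m and y of tag0_hole in the frame of peg0 between -0.0095 and 0.0095 m and z of tag0_hole in the frame of peg0 between -0.018 and 0.036 m) or (x of tag0_hole in the frame of peg1 between -0.0105 and 0.0105 m and y of tag0_hole in the frame of peg1 between -0.0095 and 0.0095 m and z of tag0_hole in the frame of peg1 between -0.018 and 0.036 m) or (x of tag0_hole in the frame of peg2 between -0.0105 and 0.0105 m and y of tag0_hole in the frame of peg2 between -0.0095 and 0.0095 m and z of tag0_hole in the frame of peg2 between -0.018 and 0.036 m) or (x of tag0_hole in the frame of peg3 between -0.0105 and 0.0105 m and y of tag0_hole in the frame of peg3 between -0.0095 and 0.0095 m and z of tag0_hole in the frame of peg3 between -0.018 and 0.036 m)) and angle between each of tag0, tag1, tag2, tag3's own x axis and vertical below 0.5 rad and contact force between each of tag0, tag1, tag2, tag3 and the fingers below 0.05 N and ((x of tag1_hole in the frame of peg0 between -0.0105 and 0.0105 m and y of tag1_hole in the frame of peg0 between -0.0095 and 0.0095 m and z of tag1_hole in the frame of peg0 between -0.018 and 0.036 m) or (x of tag1_hole in the frame of peg1 between -0.0105 and 0.0105 m and y of tag1_hole in the frame of peg1 between -0.0095 and 0.0095 m and z of tag1_hole in the frame of peg1 between -0.018 and 0.036 m) or (x of tag1_hole in the frame of peg2 between -0.0105 and 0.0105 m and y of tag1_hole in the frame of peg2 between -0.0095 and 0.0095 m and z of tag1_hole in the frame of peg2 between -0.018 and 0.036 m) or (x of tag1_hole in the frame of peg3 between -0.0105 and 0.0105 m and y of tag1_hole in the frame of peg3 between -0.0095 and 0.0095 m and z of tag1_hole in the frame of peg3 between -0.018 and 0.036 m)) and ((x of tag2_hole in the frame of peg0 between -0.0105 and 0.0105 m and y of tag2_hole in the frame of peg0 between -0.0095 and 0.0095 m and z of tag2_hole in the frame of peg0 between -0.018 and 0.036 m) or (x of tag2_hole in the frame of peg1 between -0.0105 and 0.0105 m and y of tag2_hole in the frame of peg1 between -0.0095 and 0.0095 m and z of tag2_hole in the frame of peg1 between -0.018 and 0.036 m) or (x of tag2_hole in the frame of peg2 between -0.0105 and 0.0105 m and y of tag2_hole in the frame of peg2 between -0.0095 and 0.0095 m and z of tag2_hole in the frame of peg2 between -0.018 and 0.036 m) or (x of tag2_hole in the frame of peg3 between -0.0105 and 0.0105 m and y of tag2_hole in the frame of peg3 between -0.0095 and 0.0095 m and z of tag2_hole in the frame of peg3 between -0.018 and 0.036 m)) and ((x of tag3_hole in the frame of peg0 between -0.0105 and 0.0105 m and y of tag3_hole in the frame of peg0 between -0.0095 and 0.0095 m and z of tag3_hole in the frame of peg0 between -0.018 and 0.036 m) or (x of tag3_hole in the frame of peg1 between -0.0105 and 0.0105 m and y of tag3_hole in the frame of peg1 between -0.0095 and 0.0095 m and z of tag3_hole in the frame of peg1 between -0.018 and 0.036 m) or (x of tag3_hole in the frame of peg2 between -0.0105 and 0.0105 m and y of tag3_hole in the frame of peg2 between -0.0095 and 0.0095 m and z of tag3_hole in the frame of peg2 between -0.018 and 0.036 m) or (x of tag3_hole in the frame of peg3 between -0.0105 and 0.0105 m and y of tag3_hole in the frame of peg3 between -0.0095 and 0.0095 m and z of tag3_hole in the frame of peg3 between -0.018 and 0.036 m)) and horizontal distance between tag0_hole and tag1_hole above 0.045 m and horizontal distance between each of tag0_hole, tag1_hole and tag2_hole above 0.045 m and horizontal distance between each of tag0_hole, tag1_hole, tag2_hole and tag3_hole above 0.045 m and value of joint timer between 2.985 and 3.299 rad), for 0.2 s.
2. the start button is pressed fully down (value of joint start above 0.005 m), for 0.05 s.
At the end, for the whole second after the job is handed in: each tag present hangs on its own peg (hole centre within 10 mm of the peg, root to 4 mm from its tip; holes over 45 mm apart), hole end up within 0.5 rad of vertical, let go; timer within 2 minutes of 40 (3.142 +- 0.157 rad); start button sprung back (below 1 mm) (all of step 1 and value of joint start below 0.001 m); the robot touches nothing.
It fails at once if a jar or the cup is knocked over (angle between any of jar_a, jar_b, jar_c, cup's own z axis and vertical above 0.6 rad).
It fails at once if a jar, the cup or the dish is pushed more than 50 mm from its place (distance of any of jar_a, jar_b, jar_c, cup, palette from where it was at the start of the episode above 0.05 m).
Of tag0, tag1, tag2, tag3 only 3 to 4 are there at a start; the rules pass over those that are not, and their reading is None.
At some moment in a run one of tag0, tag1, tag2, tag3 may be knocked a few centimetres aside while the robot is not near it.
It also fails if it takes over 200 s, if anything falls off the work surface, if the arm or the gripper's body presses on something with over 40 N, if the wrist force passes 120 N, or if a joint passes its speed limit or range.

## Working session

There is one attempt and no reset: what is moved stays moved. The work goes in short steps, Python scripts to look and compute and a tool call to move; the robot and the scene stay as the last step left them, time stands still between calls to the robot, and variables do not carry over. Pictures are saved under pics/ and viewed, at most 14 in all, crops included, and the job is handed in when it is done.

Besides the shell and the picture viewer there is one more tool, called after ">>>" as a command line: name --pt "numbers of a row" for each row, then --argument value for the rest. apply_moves: Moves the arm, as the interface text tells. Its arguments: {"type":"object","properties":{"deltas":{"type":"array"},"grip_force":{"type":"number"}},"required":["deltas"]}

```bash
mkdir -p pics; ls; python3 - <<'E'
from bench import *
import cv2
for n in("scene","side","wrist"):
    im=snapshot(n); cv2.imwrite(f"pics/{n}0.png",im[:,:,::-1]); print(n,camera_info(n))
print(sense())
E
```

```text
pics
scene {'vertical_fov': 42.731689730791715, 'cx': 258.42385780588285, 'cy': 190.8841932442421, 'origin': array([1031.46131964, 1039.3757325 , 1597.01714407]), 'rotation': array([ 3.40633606e+01, -6.95982812e-02,  1.48467032e+02])}
side {'vertical_fov': 50.38983899967097, 'cx': 257.84936552560407, 'cy': 191.99393150528962, 'origin': array([ -18.00412738, 1050.3696477 , 1241.16883446]), 'rotation': array([  41.73099104,    1.02784326, -149.17547571])}
wrist {'vertical_fov': 61.48979727022213, 'cx': 257.4076653315731, 'cy': 191.86099698049867, 'tool_from_camera': array([[-4.27865482e-04,  9.54397327e-01,  2.98539041e-01,
         7.57643724e+01],
       [ 9.99999456e-01,  1.24249869e-04,  1.03598345e-03,
        -1.70099549e-01],
       [ 9.51646399e-04,  2.98539322e-01, -9.54396861e-01,
        -1.28929492e+02],
       [ 0.00000000e+00,  0.00000000e+00,  0.00000000e+00,
         1.00000000e+00]])}
{'time': 0.15, 'joint_pos': array([-4.89195423e+00,  7.50654880e+00,  8.53176917e+01, -7.89962952e-04,
        8.72623688e+01, -4.89376884e+00]), 'qd': array([-0.02629093, -0.16531484, -0.28154935, -0.06223089,  0.11902087,
       -0.12970763]), 'joint_efforts': array([ 1.01583330e-03, -5.70061326e+01, -5.01160097e+01, -1.39109225e-04,
        9.69119486e-03, -7.10949371e-05]), 'tool_pos': array([5.99571101e+02, 6.57775916e-02, 2.44444699e+02]), 'tcp_rot': array([-1.79913639e+02, -6.60238566e-03,  9.00018480e+01]), 'ft_force': array([ 0.04879652, -0.17153307, -0.23690467]), 'wrist_torque': array([-0.04293396, -0.03910952, -0.01821502]), 'grip_force': 0.0, 'finger_gap': 85.32143539485455}
```

View pics/scene0.png

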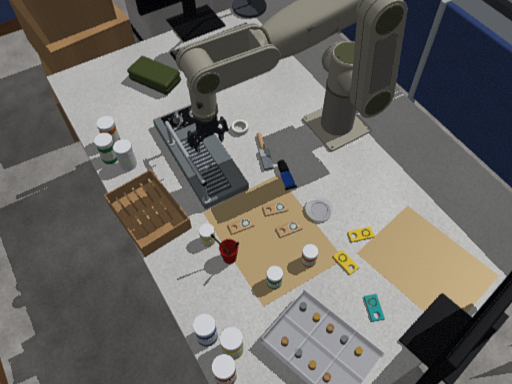

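View pics/side0.png

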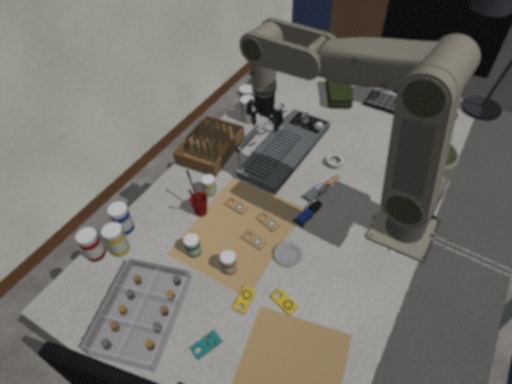

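```bash
cat > h.py <<'E'
from bench import *
import cv2, numpy as np
from scipy.spatial.transform import Rotation as Ro
rot=lambda e: Ro.from_euler('xyz',e,degrees=True).as_matrix()
def cam(n,st=None):
    i=camera_info(n); f=192/np.tan(np.radians(i['vertical_fov']/2))
    if n=='wrist':
        T=np.eye(4); T[:3,:3]=rot(st['tcp_rot']); T[:3,3]=st['tool_pos']
        T=T@i['tool_from_camera']; return f,i['cx'],i['cy'],T[:3,:3],T[:3,3]
    return f,i['cx'],i['cy'],rot(i['rotation']),np.array(i['origin'])
def ray(c,u,v):
    f,cx,cy,R,o=c; d=R@np.array([(u-cx)/f,-(v-cy)/f,-1.]); return o,d/np.linalg.norm(d)
def onz(c,u,v,z):
    o,d=ray(c,u,v); return o+d*(z-o[2])/d[2]
def proj(c,p):
    f,cx,cy,R,o=c; q=R.T@(np.asarray(p,float)-o); return np.array([cx+f*q[0]/-q[2], cy-f*q[1]/-q[2]])
def tri(*rs):
    A=sum(np.eye(3)-np.outer(d,d) for o,d in rs); b=sum((np.eye(3)-np.outer(d,d))@o for o,d in rs)
    return np.linalg.solve(A,b)
def shot(n,name,up=1):
    s=sense(); im=snapshot(n); cv2.imwrite(f'pics/{name}.png',im[:,:,::-1])
    return s,im,cam(n,s)
E
python3 - <<'E'
from h import *
s=cam('scene');d=cam('side')
for a,b in (((241,226),(236,206)),((275,209),(267,222)),((289,229),(253,240))):
    print(onz(s,*a,8),onz(d,*b,8))
for n,p in (('baseNleft',(247,187)),('baseFleft',(211,204)),('jar207,234',(207,240))): print(n,onz(s,*p,45))
a=cv2.imread('pics/scene0.png')[90:270,140:310]; b=cv2.imread('pics/side0.png')[95:275,160:330]
cv2.imwrite('pics/c1.png',cv2.resize(np.hstack([a,b]),None,fx=2.3,fy=2.3,interpolation=cv2.INTER_CUBIC))
E
```

```text
[605.96428775 225.42084259   8.        ] [601.39073004 223.29599234   8.        ]
[457.64309654 228.75123457   8.        ] [456.29510343 230.83296163   8.        ]
[460.4649798  329.60152838   8.        ] [459.26766974 328.39458066   8.        ]
baseNleft [509.03245604 107.72612905  45.        ]
baseFleft [663.71477863 103.69260304  45.        ]
jar207,234 [748.66936206 230.59821004  45.        ]
```

View pics/c1.png

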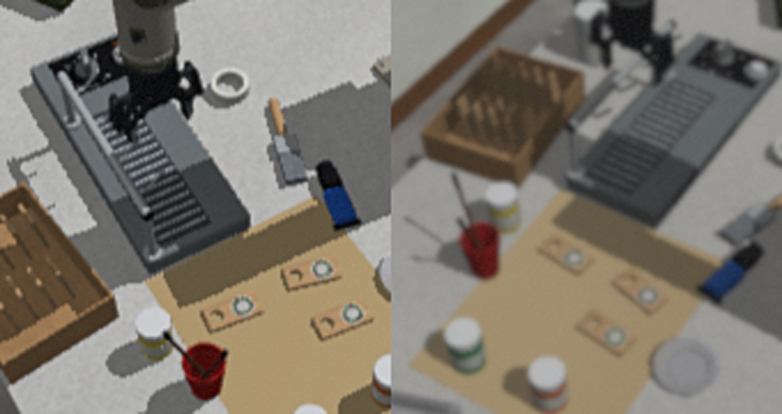

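View pics/wrist0.png

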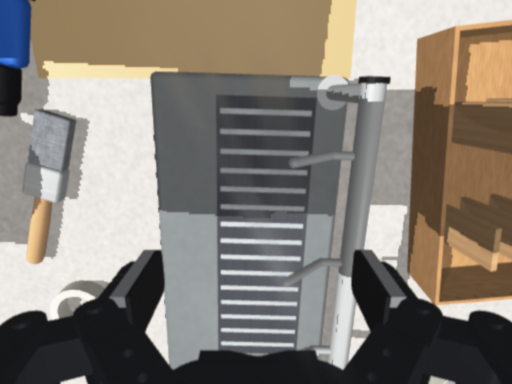

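Scene crop: three wooden tags at scene (241,226), (275,209), (289,229), hole apparently at the far end and a painted white ring at the near end. The look-alikes are yellow at (361,234), (346,261) and turquoise at (374,307): not meant. Stand in the wrist view: bar along column ~350–370, peg tips near (293,162) and (288,280). Next, look at the right end.

>>> apply_moves --pt "-1 0 -0.5 0 0 0 1" --pt "-1 0 -0.5 0 0 0 1" --pt "-1 0 -0.5 0 0 0 1" --pt "-1 0 -0.5 0 0 0 1" --pt "-1 0 -0.5 0 0 0 1" --pt "-1 0 -0.5 0 0 0 1" --pt "0 0 0 0 0 0 1" --pt "0 0 0 0 0 0 1"

```text
time: 1.15
tool_pos: [599.8, -179.5, 334.5]
tcp_rot: [-179.9, -0.0, 90.0]
ft_force: [-0.4, 0.5, 0.3]
finger_gap: 85.3
grip_force: 0.0
```

```bash
python3 - <<'E'
from h import *
s,im,c=shot('wrist','w1'); print(s['tool_pos'],s['tcp_rot'])
cv2.imwrite('pics/w1b.png',cv2.resize(im[:,:,::-1],(800,600),interpolation=cv2.INTER_CUBIC))
E
```

```text
[ 599.84013549 -179.54810985  334.53303266] [-1.79947596e+02 -4.62333673e-02  8.99905459e+01]
```

View pics/w1b.png

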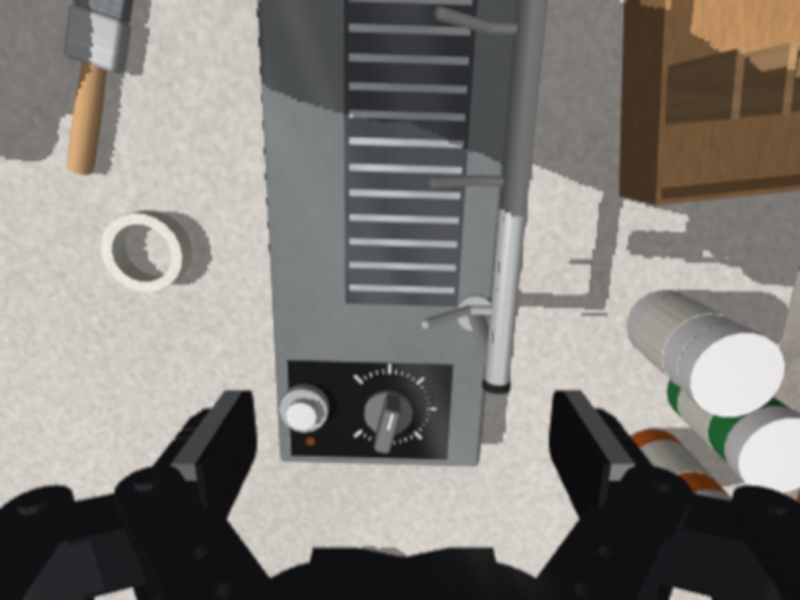

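```bash
python3 - <<'E'
from h import *
im=cv2.imread('pics/w1.png')
import numpy as np
s={'tool_pos':np.array([599.84,-179.548,334.533]),'tcp_rot':np.array([-179.947,-.046,89.99])}
c=cam('wrist',s)
k=512/800
for n,p,z in (('peg2tip',(440,13),189),('peg1tip',(432,183),189),('peg0tip',(425,324),189),('NR',(281,460),45),('FR',(479,464),45),('button',(301,414),67),('knobtop',(388,424),89),('NLedge',(268,240),45),('NL2',(262,60),45),('barR',(508,340),160),('bar L',(530,100),160)):
    print(n,onz(c,p[0]*k,p[1]*k,z).round(1))
s0={'tool_pos':np.array([599.571,.066,244.444]),'tcp_rot':np.array([-179.914,-.0066,90.0018])}
c0=cam('wrist',s0)
for n,p,z in (('peg3tip',(293,162),189),('peg2tip',(287,281),189),('NL',(152,73),45)): print(n,onz(c0,*p,z).round(1))
a=im[225:305,175:315]; cv2.imwrite('pics/knob.png',cv2.resize(a,None,fx=5,fy=5,interpolation=cv2.INTER_CUBIC))
E
```

```text
peg2tip [617.6 -44.1 189. ]
peg1tip [ 615.1 -124.5  189. ]
peg0tip [ 612.4 -204.2  189. ]
NR [ 481.8 -396.4   45. ]
FR [ 673.1 -400.8   45. ]
button [ 509.2 -333.6   67. ]
knobtop [ 587.  -330.4   89. ]
NLedge [ 486.4 -181.9   45. ]
NL2 [492.9 -44.2  45. ]
barR [ 667.5 -225.8  160. ]
bar L [670.9 -81.2 160. ]
peg3tip [619.8  36.4 189. ]
peg2tip [618.5 -43.  189. ]
NL [498.   92.2  45. ]
```

View pics/knob.png

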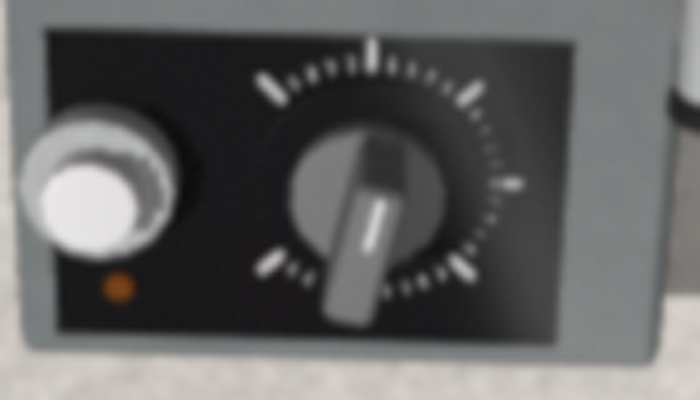

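```bash
python3 - <<'E'
from h import *
s={'tool_pos':np.array([599.84,-179.548,334.533]),'tcp_rot':np.array([-179.947,-.046,89.99])}
c=cam('wrist',s)
f=lambda u,v:(175+u/5,225+v/5)
print('skirt',onz(c,*f(368,200),57),'bt',onz(c,*f(88,203),67),'ring',onz(c,*f(101,182),57))
for a,z in (((380,200),89),((370,250),89),((388,192),89),((350,318),89)): print(a,onz(c,*f(*a),z).round(1))
for t in ((270,90),(372,55),(470,95),(512,185),(462,268),(270,263)): print('tick',onz(c,*f(*t),46).round(1))
E
```

```text
skirt [ 586.3934577  -339.45813707   57.        ] bt [ 509.08736725 -334.63855321   67.        ] ring [ 510.88476815 -333.75347494   57.        ]
(380, 200) [ 590.6 -320.9   89. ]
(370, 250) [ 587.8 -335.8   89. ]
(388, 192) [ 592.7 -318.6   89. ]
(350, 318) [ 582.3 -356.6   89. ]
tick [ 558.4 -310.5   46. ]
tick [ 587.6 -299.6   46. ]
tick [ 615.4 -312.    46. ]
tick [ 627.9 -340.9   46. ]
tick [ 613.6 -368.5   46. ]
tick [ 556.9 -366.8   46. ]
```

>>> apply_moves --pt "-0.665 -0.057 0.935 0 0 0 0.45" --pt "-0.665 -0.057 0.935 0 0 0 0.45" --pt "-0.665 -0.057 0.935 0 0 0 0.45" --pt "-0.665 -0.057 0.935 0 0 0 0.45" --pt "-0.665 -0.057 0.935 0 0 0 0.45" --pt "-0.665 -0.057 0.935 0 0 0 0.45" --pt "-0.665 -0.057 0.935 0 0 0 0.45" --pt "-0.665 -0.057 0.935 0 0 0 0.45"

```text
time: 2.2
tool_pos: [586.2, -338.6, 109.2]
tcp_rot: [-179.9, -0.1, 90.1]
ft_force: [0.8, -0.2, -0.2]
finger_gap: 38.5
grip_force: 0.0
```

>>> apply_moves --pt "0 0 0 0 0 0.8 0.45" --pt "0 0 0 0 0 0.8 0.45" --pt "0 0 0 0 0 0.8 0.45" --pt "0 0 0 0 0 0.8 0.45" --pt "0 0 0 0 0 0 0.45"

```text
time: 2.82
tool_pos: [586.3, -338.2, 110.2]
tcp_rot: [-179.9, -0.0, 75.4]
ft_force: [0.3, -0.5, -1.4]
finger_gap: 38.1
grip_force: 0.0
```

```bash
python3 - <<'E'
from h import *
s,im,c=shot('wrist','w2'); print(s['joint_pos'],s['finger_gap'])
for z in (57,89): print(proj(c,(586.2,-339,z)))
E
```

```text
[-3.43209590e+01  2.45038267e+01  7.94251224e+01  1.00464209e-02
  7.61447210e+01 -1.97500256e+01] 38.147960019817404
[258.03643913 222.50148923]
[258.03113794 246.67965447]
```

View pics/w2.png

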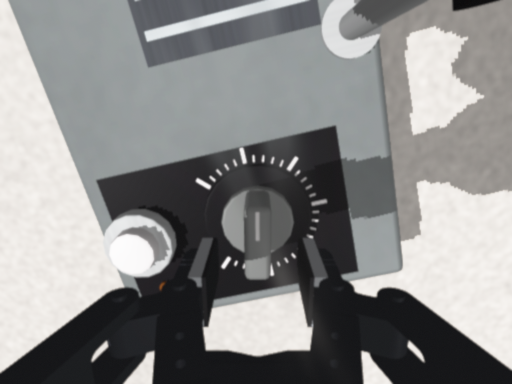

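>>> apply_moves --pt "0 0 0.5 0 0 0 0.45" --pt "0 0 0.5 0 0 0 0.45" --pt "0 0 0 0 0 0 0" --pt "0 0 0 0 0 0 0" --pt "0 0 0 0 0 0 0" --pt "0 0 0 0 0 0 0" --grip_force 40

```text
time: 3.62
tool_pos: [585.8, -339.0, 79.2]
tcp_rot: [-179.9, -0.1, 75.3]
ft_force: [6.0, -1.6, -17.1]
finger_gap: 13.2
grip_force: 42.9
```

>>> apply_moves --pt "0 0 0 0 0 0.98 0" --pt "0 0 0 0 0 0.98 0" --pt "0 0 0 0 0 0.98 0" --pt "0 0 0 0 0 0.98 0"

```text
time: 4.12
tool_pos: [585.4, -338.8, 79.1]
tcp_rot: [-179.8, -0.0, 57.2]
ft_force: [3.1, -1.1, -14.4]
finger_gap: 13.2
grip_force: 43.2
```

>>> apply_moves --pt "0 0 0 0 0 0.98 0" --pt "0 0 0 0 0 0.98 0" --pt "0 0 0 0 0 0.98 0" --pt "0 0 0 0 0 0.98 0" --pt "0 0 0 0 0 0.98 0" --pt "0 0 0 0 0 0.98 0" --pt "0 0 0 0 0 0.98 0" --pt "0 0 0 0 0 0.98 0"

```text
time: 5.12
tool_pos: [585.0, -338.2, 79.1]
tcp_rot: [-179.8, 0.1, 21.3]
ft_force: [0.1, 1.7, -11.0]
finger_gap: 12.9
grip_force: 43.6
```

>>> apply_moves --pt "0 0 0 0 0 0.98 0" --pt "0 0 0 0 0 0.98 0" --pt "0 0 0 0 0 0.98 0" --pt "0 0 0 0 0 0.98 0" --pt "0 0 0 0 0 0.98 0" --pt "0 0 0 0 0 0.98 0" --pt "0 0 0 0 0 0.98 0" --pt "0 0 0 0 0 0.98 0"

```text
time: 6.12
tool_pos: [585.0, -337.4, 79.1]
tcp_rot: [-179.8, 0.3, -14.6]
ft_force: [-0.0, 6.2, -9.8]
finger_gap: 12.9
grip_force: 43.8
```

>>> apply_moves --pt "0 0 0 0 0 0.98 0" --pt "0 0 0 0 0 0.98 0" --pt "0 0 0 0 0 0.98 0" --pt "0 0 0 0 0 0.98 0" --pt "0 0 0 0 0 0.98 0" --pt "0 0 0 0 0 0.98 0" --pt "0 0 0 0 0 0.98 0" --pt "0 0 0 0 0 0 0"

```text
time: 7.12
tool_pos: [585.4, -336.8, 79.1]
tcp_rot: [-179.9, 0.3, -46.0]
ft_force: [0.1, 8.0, -11.4]
finger_gap: 13.2
grip_force: 43.8
```

Release, rise and check the pointer.

>>> apply_moves --pt "0 0 0 0 0 0 0.45" --pt "0 0 0 0 0 0 0.45" --pt "0 0 0 0 0 0 0.45" --pt "0 0 -1 0 0 0 0.45" --pt "0 0 -1 0 0 0 0.45" --pt "0 0 -1 0 0 0 0.45" --pt "0 0 0 0 0 0 0.45"

```text
time: 8.0
tool_pos: [588.2, -341.2, 175.5]
tcp_rot: [-179.9, -0.4, -46.0]
ft_force: [0.6, -0.2, -0.4]
finger_gap: 38.3
grip_force: 0.0
```

```bash
python3 - <<'E'
from h import *
s,im,c=shot('wrist','w3'); print(s['tool_pos'],s['tcp_rot'])
print([proj(c,(586.2,-339,z)).round(1) for z in (46,57,89)], 'expected 40 dir', proj(c,(586.2+20*.695,-339-20*.719,89)).round(1))
p=proj(c,(586.2,-339,70)).astype(int); x0,y0=max(p[0]-80,0),max(p[1]-60,0); print(x0,y0)
cv2.imwrite('pics/knob2.png',cv2.resize(im[y0:y0+120,x0:x0+160,::-1],None,fx=5,fy=5,interpolation=cv2.INTER_CUBIC))
E
```

```text
[ 588.2391216  -341.15943299  175.54359637] [-179.92257063   -0.42098372  -45.96216497]
[array([256.8, 191.2]), array([256.8, 195.2]), array([256.7, 208.8])] expected 40 dir [256.7 181.6]
176 140
```

View pics/knob2.png

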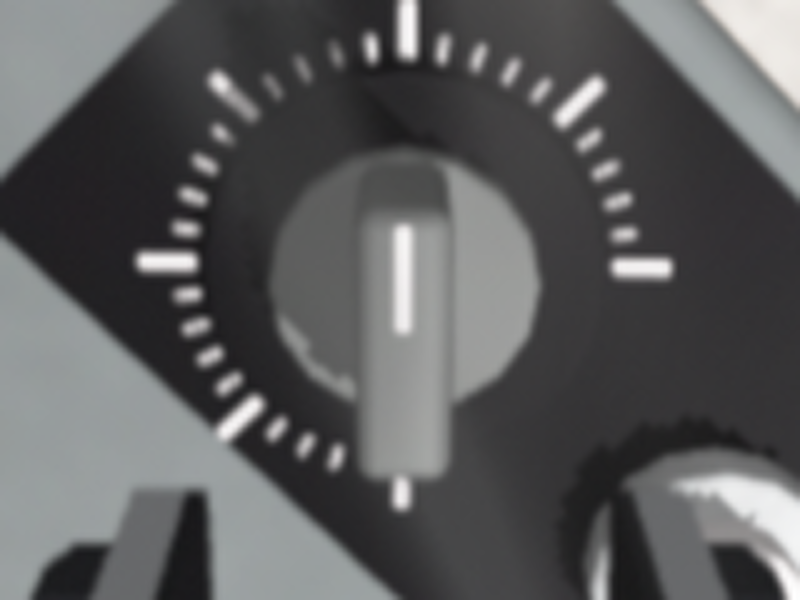

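Pointer line (403,225–330) points at the 40-minute long tick at (407,30): timer is set. Now to the tags.

>>> apply_moves --pt "0 0 -0.6 0 0 -1 1" --pt "0 0 -0.6 0 0 -1 1" --pt "0 0 -0.6 0 0 -1 1" --pt "0 0 -0.6 0 0 -1 1" --pt "0 0 -0.6 0 0 -1 1" --pt "0 0 -0.6 0 0 -1 1" --pt "0 0 -0.6 0 0 -1 1" --pt "0 0 0 0 0 -1 1"

```text
time: 9.05
tool_pos: [586.6, -339.9, 297.5]
tcp_rot: [180.0, -0.1, -9.1]
ft_force: [-0.2, -0.0, -0.6]
finger_gap: 85.3
grip_force: 0.0
```

>>> apply_moves --pt "0 0 0 0 0 -1 1" --pt "0 0 0 0 0 -1 1" --pt "-0.04 -1 0 0 0 0 1" --pt "-0.04 -1 0 0 0 0 1" --pt "-0.04 -1 0 0 0 0 1" --pt "-0.04 -1 0 0 0 0 1" --pt "-0.04 -1 0 0 0 0 1" --pt "-0.04 -1 0 0 0 0 1"

```text
time: 10.05
tool_pos: [578.9, -158.5, 295.1]
tcp_rot: [-180.0, 0.1, -0.1]
ft_force: [0.7, 0.4, 0.1]
finger_gap: 85.3
grip_force: 0.0
```

>>> apply_moves --pt "-0.04 -1 0 0 0 0 1" --pt "-0.04 -1 0 0 0 0 1" --pt "-0.04 -1 0 0 0 0 1" --pt "-0.04 -1 0 0 0 0 1" --pt "-0.04 -1 0 0 0 0 1" --pt "-0.04 -1 0 0 0 0 1" --pt "-0.04 -1 0 0 0 0 1" --pt "-0.04 -1 0 0 0 0 1"

```text
time: 11.05
tool_pos: [569.7, 81.3, 295.1]
tcp_rot: [180.0, 0.1, -0.1]
ft_force: [0.3, 0.3, -0.2]
finger_gap: 85.9
grip_force: 0.0
```

>>> apply_moves --pt "-0.04 -1 0 0 0 0 1" --pt "-0.04 -1 0 0 0 0 1" --pt "-0.04 -1 0 0 0 0 1" --pt "-0.04 -1 0 0 0 0 1" --pt "-0.04 -1 0 0 0 0 1" --pt "-0.04 -1 0 0 0 0 1" --pt "0 0 0 0 0 0 1"

```text
time: 11.92
tool_pos: [562.6, 262.0, 294.9]
tcp_rot: [180.0, 0.1, 0.0]
ft_force: [0.9, 0.3, 0.3]
finger_gap: 85.4
grip_force: 0.0
```

```bash
python3 - <<'E'
from h import *
s,im,c=shot('wrist','w4'); print(s['tool_pos'],s['tcp_rot'],s['joint_pos'])
cv2.imwrite('pics/w4b.png',cv2.resize(im[:,:,::-1],(800,600),interpolation=cv2.INTER_CUBIC))
E
```

```text
[562.63211178 262.04221722 294.93774264] [1.79966816e+02 1.47216144e-01 2.95396140e-02] [2.02304178e+01 9.95272967e+00 7.73932437e+01 1.97160628e-02
 9.28036460e+01 1.10201774e+02]
```

View pics/w4b.png

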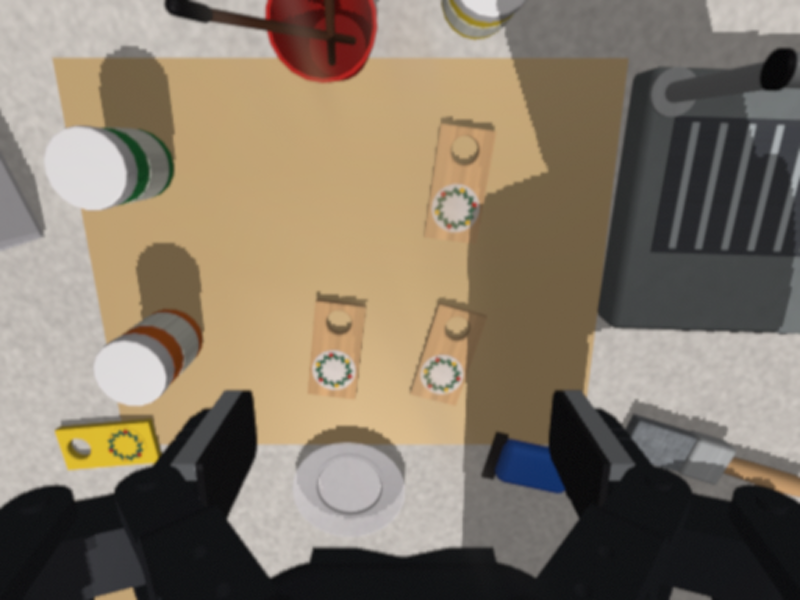

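Three wooden tags (4th absent): holes at (465,150), (339,320), (457,325), each at the far end, rings at the near end; bare-wood colour matches, the yellow one at (107,442) doesn't.

```bash
python3 - <<'E'
from h import *
s=sense(); c=cam('wrist',s); k=512/800
T={'A':((465,150),(455,208),[(441,122),(495,129),(468,241),(425,237)]),
'B':((339,319),(334,370),[(317,301),(366,306),(357,398),(309,393)]),
'C':((458,324),(442,374),[(435,308),(485,318),(459,404),(412,393)])}
for n,(h,r,q) in T.items():
    h,r=[onz(c,p[0]*k,p[1]*k,8)[:2] for p in (h,r)]
    Q=np.array([onz(c,p[0]*k,p[1]*k,8)[:2] for p in q])
    ax=(Q[0]+Q[1]-Q[2]-Q[3])/2
    print(n,'hole',h.round(1),'ring',r.round(1),'yaw hr',np.degrees(np.arctan2(*(h-r)[::-1])).round(1),'centre',Q.mean(0).round(1),'L',np.linalg.norm(ax).round(1),'W',np.linalg.norm((Q[1]+Q[2]-Q[0]-Q[3])/2).round(1),'yaw',np.degrees(np.arctan2(ax[1],ax[0])).round(1),'hole-c',np.linalg.norm(h-Q.mean(0)).round(1))
E
```

```text
A hole [632.  210.2] ring [586.5 216.7] yaw hr -8.2 centre [605.6 215.7] L 90.6 W 39.4 yaw -9.2 hole-c 27.0
B hole [490.3 315.3] ring [441.4 321.7] yaw hr -7.5 centre [460.1 318.1] L 89.6 W 43.4 yaw -7.1 hole-c 30.3
C hole [485.5 211. ] ring [437.2 223.9] yaw hr -15.0 centre [454.  219.4] L 85.6 W 44.9 yaw -13.4 hole-c 32.6
```

>>> apply_moves --pt "0.083 0.185 0.98 0 0 0 0.75" --pt "0.083 0.185 0.98 0 0 0 0.75" --pt "0.083 0.185 0.98 0 0 0 0.75" --pt "0.083 0.185 0.98 0 0 0 0.75" --pt "0.083 0.185 0.98 0 0 0 0.75" --pt "0.083 0.185 0.98 0 0 0 0.75" --pt "0.083 0.185 0.98 0 0 0 0.75" --pt "0.083 0.185 0.98 0 0 0 0.75"

```text
time: 12.98
tool_pos: [583.2, 214.3, 60.2]
tcp_rot: [180.0, 0.0, -0.2]
ft_force: [0.8, 0.2, -0.8]
finger_gap: 64.3
grip_force: 0.0
```

>>> apply_moves --pt "0 0 0 0 0 0.93 0.75" --pt "0 0 0 0 0 0.93 0.75" --pt "0 0 0 0 0 0 0.75"

```text
time: 13.35
tool_pos: [583.1, 214.7, 61.1]
tcp_rot: [180.0, 0.0, -8.7]
ft_force: [-0.5, -0.7, 0.1]
finger_gap: 64.3
grip_force: 0.0
```

```bash
python3 - <<'E'
from h import *
s,im,c=shot('wrist','w5'); print(s['tool_pos'],s['tcp_rot'],s['finger_gap'])
print(proj(c,(632,210.2,8)),proj(c,(582.5,217.6,8)))
cv2.imwrite('pics/w5b.png',im[:,:,::-1])
E
```

```text
[583.1410687  214.69802198  61.09136441] [ 1.79957115e+02  4.35422534e-02 -8.67940555e+00] 64.34516218165322
[251.21750879 141.07245237] [251.97784427 223.2895985 ]
```

View pics/w5b.png

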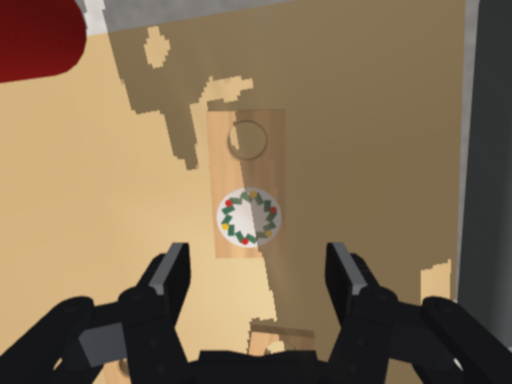

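>>> apply_moves --pt "0 -0.17 0.5 0 0 0 0.75" --pt "0 0 0.5 0 0 0 0.75" --pt "0 0 0.45 0 0 0 0.75" --pt "0 0 0 0 0 0 0.75"

```text
time: 13.9
tool_pos: [582.4, 220.6, 15.7]
tcp_rot: [179.9, 0.2, -8.6]
ft_force: [-0.6, 0.3, -0.2]
finger_gap: 63.9
grip_force: 0.0
```

>>> apply_moves --pt "0 0 0.13 0 0 0 0.65" --pt "0 0 0 0 0 0 0.6" --pt "0 0 0 0 0 0 0.6" --grip_force 30

```text
time: 14.28
tool_pos: [584.5, 221.2, 14.8]
tcp_rot: [-180.0, -0.0, -8.6]
ft_force: [0.2, 0.1, 0.0]
finger_gap: 51.4
grip_force: 0.0
```

>>> apply_moves --pt "0 0 0 0 0 0 0" --pt "0 0 0 0 0 0 0" --pt "0 0 0 0 0 0 0" --pt "0 0 0 0 0 0 0"

```text
time: 14.78
tool_pos: [584.7, 221.2, 15.1]
tcp_rot: [-180.0, -0.1, -8.6]
ft_force: [-0.4, 0.0, 5.4]
finger_gap: 42.6
grip_force: 31.0
```

>>> apply_moves --pt "0 0 -0.5 0 0 0 0" --pt "0 0 -1 0 0 0 0" --pt "0 0 -1 0 0 0 0" --pt "0 0 -1 0 0 0 0" --pt "0 0 -1 0 0 0 0" --pt "0 0 -1 0 0 0 0" --pt "0 0 -1 0 0 0 0" --pt "0 0 0 0 0 0 0"

```text
time: 15.78
tool_pos: [585.8, 221.6, 213.5]
tcp_rot: [-179.9, -0.3, -8.6]
ft_force: [-0.0, -0.8, -0.6]
finger_gap: 42.4
grip_force: 30.6
```

```bash
python3 - <<'E'
from h import *
s,im,c=shot('wrist','w6'); print(s['tool_pos'],s['tcp_rot'],s['finger_gap'])
cv2.imwrite('pics/w6b.png',cv2.resize(im[60:300,100:420,::-1],None,fx=2,fy=2))
E
```

```text
[585.76755966 221.58643159 213.47450939] [-179.85034139   -0.31912353   -8.64075748] 42.43462670102052
```

View pics/w6b.png

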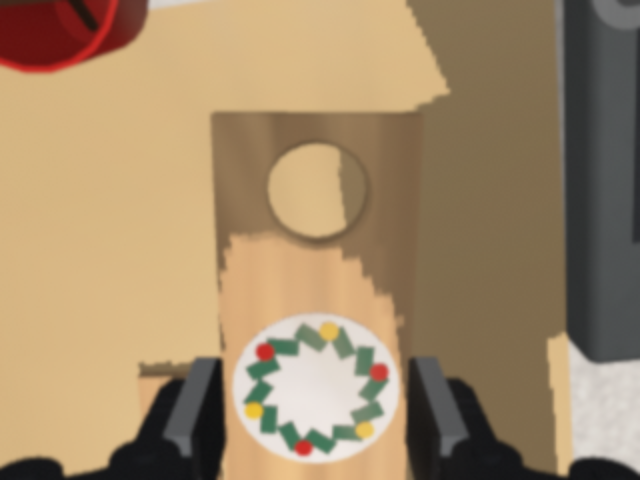

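```bash
cat >> h.py <<'E'
SY=-1.85
TIP={0:(612.4,-204.2),1:(615.1,-124.2),2:(618.0,-43.7),3:(619.9,36.4)}   # at z~189.5
u=Ro.from_euler('z',SY,degrees=True).as_matrix()@np.array([-1,0,1])/np.sqrt(2)   # up along peg
RT=Ro.from_euler('z',SY,degrees=True).as_matrix()@rot([180,0,0])@Ro.from_euler('y',45,degrees=True).as_matrix()
def plan(hole_t,peg,t):   # t: hole distance beyond tip along peg
    s=sense(); R=rot(s['tcp_rot'])
    rv=Ro.from_matrix(R.T@RT).as_rotvec()/.08
    P=np.array([*TIP[peg],189.5])+u*t; p=P-RT@hole_t
    print('now',s['tool_pos'].round(1),'goal tcp',p.round(1),'rot units',rv.round(2),'shift units after rot',(RT.T@(p-s['tool_pos'])/30).round(2))
    return p
def holet(px,s,c,zt=6.5):
    o,d=ray(c,*px); R=rot(s['tcp_rot']); o=R.T@(o-s['tool_pos']); d=R.T@d
    return o+d*(zt-o[2])/d[2]
E
python3 - <<'E'
from h import *
s=sense(); c=cam('wrist',s)
h=holet((259,155),s,c); print('hole top',h,'far edge',holet((259,116),s,c),[holet(p,s,c) for p in((206,120),(311,120))])
h[2]=10.5; plan(h,1,30); print(u,RT)
E
```

```text
hole top [50.02763177  1.16470261  6.5       ] far edge [66.18593827  1.14775946  6.5       ] [array([ 64.59176705, -20.63157982,   6.5       ]), array([64.57100187, 22.52395712,  6.5       ])]
now [584.8 221.3 211.1] goal tcp [ 551.2 -121.   182.8] rot units [ 0.57  9.77 -1.41] shift units after rot [-1.2  11.44  0.14]
[-0.70673822  0.02282751  0.70710678] [[ 7.06738215e-01 -3.22829810e-02  7.06738215e-01]
 [-2.28275148e-02 -9.99478769e-01 -2.28275148e-02]
 [ 7.07106781e-01  1.22464680e-16 -7.07106781e-01]]
```

>>> apply_moves --pt "0 0 0 0.057 0.977 -0.141 0" --pt "0 0 0 0.057 0.977 -0.141 0" --pt "0 0 0 0.057 0.977 -0.141 0" --pt "0 0 0 0.057 0.977 -0.141 0" --pt "0 0 0 0.057 0.977 -0.141 0" --pt "0 0 0 0.057 0.977 -0.141 0" --pt "0 0 0 0.057 0.977 -0.141 0" --pt "0 0 0 0.057 0.977 -0.141 0"

```text
time: 16.82
tool_pos: [583.1, 220.8, 207.4]
tcp_rot: [-179.6, -35.9, -3.4]
ft_force: [-0.2, -0.2, 0.2]
finger_gap: 43.1
grip_force: 30.6
```

>>> apply_moves --pt "0 0 0 0.057 0.977 -0.141 0" --pt "0 0 0 0.057 0.977 -0.141 0" --pt "-0.1 0.95 0 0 0 0 0" --pt "-0.1 0.95 0 0 0 0 0" --pt "-0.1 0.95 0 0 0 0 0" --pt "-0.1 0.95 0 0 0 0 0" --pt "-0.1 0.95 0 0 0 0 0" --pt "-0.1 0.95 0 0 0 0 0"

```text
time: 17.82
tool_pos: [564.6, 49.7, 194.6]
tcp_rot: [179.9, -44.7, -1.8]
ft_force: [0.3, -0.7, 0.1]
finger_gap: 42.8
grip_force: 30.6
```

>>> apply_moves --pt "-0.1 0.95 0 0 0 0 0" --pt "-0.1 0.95 0 0 0 0 0" --pt "-0.1 0.95 0 0 0 0 0" --pt "-0.1 0.95 0 0 0 0 0" --pt "-0.1 0.95 0 0 0 0 0" --pt "-0.1 0.95 0 0 0 0 0" --pt "0 0 0 0 0 0 0"

```text
time: 18.7
tool_pos: [546.4, -121.5, 182.3]
tcp_rot: [-180.0, -44.7, -2.1]
ft_force: [-0.9, 0.7, -0.3]
finger_gap: 43.0
grip_force: 30.7
```

```bash
python3 - <<'E'
from h import *
plan(np.array([50,1.2,10.5]),1,10)
s,im,c=shot('wrist','w7'); print(s['tcp_rot'])
print('tip px',proj(c,[*TIP[1],189.5]))
cv2.imwrite('pics/w7b.png',cv2.resize(im[0:300,60:460,::-1],None,fx=2,fy=2))
E
```

```text
now [ 546.4 -121.5  182.3] goal tcp [ 565.3 -121.4  168.6] rot units [ 0.03  0.07 -0.03] shift units after rot [ 0.12 -0.02  0.77]
[-179.96483675  -44.68708548   -2.06314328]
tip px [256.94537768 134.90604645]
```

View pics/w7b.png

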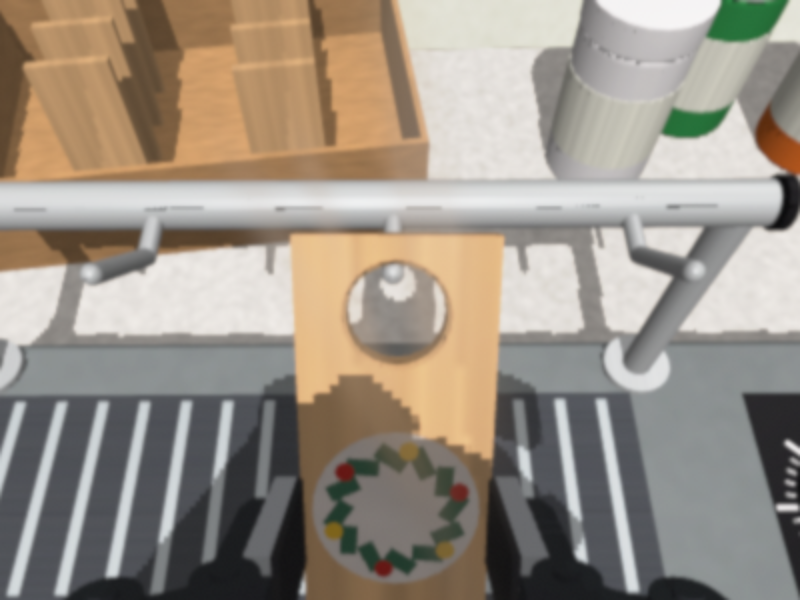

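>>> apply_moves --pt "0.12 -0.02 0.4 0 0 0 0" --pt "0 0 0.35 0 0 0 0" --pt "0 0 0.4 0 0 0 0" --pt "0 0 0.4 0 0 0 0" --pt "0 0 0.3 0 0 0 0" --pt "0 0 0.3 0 0 0 0" --pt "0 0 0 0 0 0 0"

```text
time: 19.62
tool_pos: [595.5, -120.3, 140.1]
tcp_rot: [180.0, -44.8, -1.8]
ft_force: [-0.5, -0.2, -0.2]
finger_gap: 42.8
grip_force: 30.7
```

```bash
python3 - <<'E'
from h import *
plan(np.array([50,1.2,10.5]),1,-33)
s,im,c=shot('wrist','w8'); print(s['ft_force'])
cv2.imwrite('pics/w8b.png',cv2.resize(im[0:300,60:460,::-1],None,fx=1.6,fy=1.6))
E
```

```text
now [ 595.5 -120.3  140.1] goal tcp [ 595.7 -122.4  138.2] rot units [-0.    0.05  0.01] shift units after rot [-0.04  0.07  0.05]
[-0.49931653 -0.18934516 -0.19873105]
```

View pics/w8b.png

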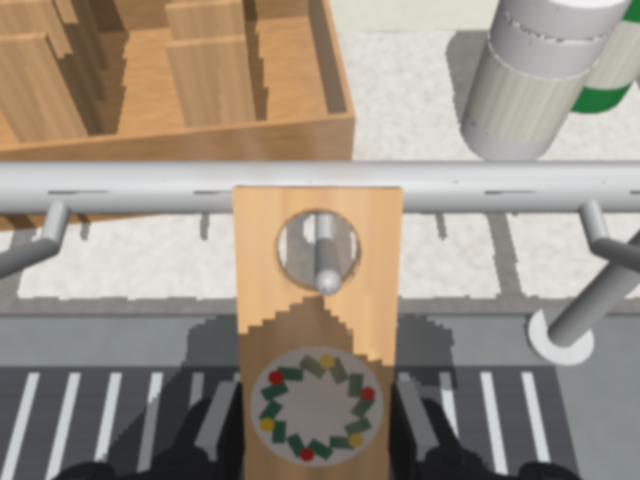

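>>> apply_moves --pt "0 0 0 0 0 0 0.68" --pt "0 0 0 0 0 0 0.68" --pt "0 0 0 0 0 0 0.68" --pt "0 0 -0.5 0 0 0 0.68" --pt "0 0 -1 0 0 0 0.68" --pt "0 0 -1 0 0 0 0.68" --pt "0 0 -1 0 0 0 0.68" --pt "0 0 0 0 0 0 0.68"

```text
time: 20.68
tool_pos: [522.1, -119.5, 218.7]
tcp_rot: [179.7, -45.1, -1.7]
ft_force: [0.0, 0.4, -0.1]
finger_gap: 58.5
grip_force: 0.0
```

```bash
python3 - <<'E'
from h import *
s,im,c=shot('wrist','w9'); print(s['tool_pos'],s['tcp_rot'])
# ring (white disc) & tag if hanging at peg1: bend = tip-43u ; wood-coloured pixel profile around it
b=np.array([*TIP[1],189.5])-43*u
for dz in (10,-10,-28,-50,-70,-74): 
    q=proj(c,b+np.array([0,0,dz])); print(dz,q.round(),im[int(q[1]),int(q[0])])
for y in (-30,-18,0,18,30):
    q=proj(c,b+np.array([0,y,-20])); print('y',y,q.round(),im[int(q[1]),int(q[0])])
E
```

```text
[ 522.11247354 -119.4732981   218.74990466] [179.69099267 -45.13040326  -1.69076075]
10 [258. 124.] [209 167 125]
-10 [258. 140.] [211 212 211]
-28 [258. 152.] [185 147 108]
-50 [258. 166.] [185 165 126]
-70 [258. 177.] [111 106 102]
-74 [258. 179.] [104 100  96]
y -30 [294. 146.] [228 224 220]
y -18 [279. 147.] [182 152 123]
y 0 [258. 147.] [215 172 127]
y 18 [237. 148.] [188 156 124]
y 30 [223. 148.] [231 226 221]
```

>>> apply_moves --pt "0.21 -0.975 -0.065 0 0 0 1" --pt "0.21 -0.975 -0.065 0 0 0 1" --pt "0.21 -0.975 -0.065 0 0 0 1" --pt "0.21 -0.975 -0.065 0 0 0 1" --pt "0.21 -0.975 -0.065 0 0 0 1" --pt "0.21 -0.975 -0.065 0 0 0 1" --pt "0.21 -0.975 -0.065 0 0 0 1" --pt "0.21 -0.975 -0.065 0 0 0 1"

```text
time: 21.72
tool_pos: [553.9, 116.5, 260.0]
tcp_rot: [179.9, -44.7, -1.7]
ft_force: [-0.0, -0.0, -0.7]
finger_gap: 85.3
grip_force: 0.0
```

>>> apply_moves --pt "0.21 -0.975 -0.065 0 0 0 1" --pt "0.21 -0.975 -0.065 0 0 0 1" --pt "0.21 -0.975 -0.065 0 0 0 1" --pt "0.21 -0.975 -0.065 0 0 0 1" --pt "0.21 -0.975 -0.065 0 0 0 1" --pt "0 0 0 0 -0.984 0 1" --pt "0 0 0 0 -0.984 0 1" --pt "0 0 0 0 -0.984 0 1"

```text
time: 22.72
tool_pos: [573.9, 261.6, 288.4]
tcp_rot: [179.9, -31.0, -1.6]
ft_force: [-0.3, -0.1, -0.4]
finger_gap: 85.0
grip_force: 0.0
```

>>> apply_moves --pt "0 0 0 0 -0.984 0 1" --pt "0 0 0 0 -0.984 0 1" --pt "0 0 0 0 -0.984 0 1" --pt "0 0 0 0 -0.984 0 1" --pt "0 0 0 0 -0.984 0 1" --pt "0 0 0 0 -0.984 0 1" --pt "0 0 0 0 -0.984 0 1" --pt "0 0 0 0 0 0 1"

```text
time: 23.72
tool_pos: [574.9, 260.6, 287.5]
tcp_rot: [179.9, 0.5, -1.8]
ft_force: [0.1, 0.9, -0.6]
finger_gap: 85.5
grip_force: 0.0
```

```bash
cat >> h.py <<'E'
def discs(im,c):
    """painted white discs (filled, 18 mm-ish radius) in wrist view -> world xy at z=8"""
    hsv=cv2.cvtColor(im,cv2.COLOR_RGB2HSV)
    m=((hsv[...,1]<70)&(hsv[...,2]>75)).astype(np.uint8)*255
    m=cv2.morphologyEx(m,cv2.MORPH_OPEN,np.ones((2,2)))
    out=[]
    for k in cv2.findContours(m,cv2.RETR_EXTERNAL,cv2.CHAIN_APPROX_NONE)[0]:
        if len(k)<15: continue
        (x,y),(a,b),_=cv2.fitEllipse(k); hull=cv2.contourArea(cv2.convexHull(k))
        if 15<min(a,b) and max(a,b)<80 and max(a,b)/min(a,b)<1.35 and abs(hull/(np.pi*a*b/4)-1)<.12:
            out.append((x,y,a,b,onz(c,x,y,8).round(1)))
    return out
E
python3 - <<'E'
from h import *
s0={'tool_pos':np.array([562.632,262.042,294.938]),'tcp_rot':np.array([179.967,.147,.03])}
old=cv2.imread('pics/w4.png')[:,:,::-1]
for d in discs(np.ascontiguousarray(old),cam('wrist',s0)): print('old',np.round(d[:4],1),d[4])
s,im,c=shot('wrist','w10'); print(s['tool_pos'],s['tcp_rot'])
for d in discs(im,c): print('new',np.round(d[:4],1),d[4])
E
```

```text
[574.87614564 260.56004118 287.45707614] [179.89035007   0.46696913  -1.84724825]
```

```bash
python3 - <<'E'
from h import *
s0={'tool_pos':np.array([562.632,262.042,294.938]),'tcp_rot':np.array([179.967,.147,.03])}
def run(im,c,t):
    hsv=cv2.cvtColor(im,cv2.COLOR_RGB2HSV)
    m=((hsv[...,1]<70)&(hsv[...,2]>90)).astype(np.uint8)*255
    n,l,st,ce=cv2.connectedComponentsWithStats(m)
    for i in range(1,n):
        x,y,w,h,a=st[i]
        p=onz(c,*ce[i],8)
        if a>50 and w<45 and h<45 and 400<p[0]<650 and 150<p[1]<400: print(t,st[i],ce[i].round(1),p.round(1))
run(np.ascontiguousarray(cv2.imread('pics/w4.png')[:,:,::-1]),cam('wrist',s0),'old')
im=np.ascontiguousarray(cv2.imread('pics/w10.png')[:,:,::-1]); s=sense(); c=cam('wrist',s); run(im,c,'new')
print('B/C predicted px', [proj(c,(*p,8)).round(1) for p in ((490.3,315.3),(441.4,321.7),(485.5,211),(437.2,223.9))])
E
```

```text
old [276 118  31  31 659] [291.1 132.8] [586.7 218.2   8. ]
old [200 224  28  26 503] [213.2 236.3] [441.8 323.7   8. ]
old [269 227  28  26 497] [282.5 239.1] [437.4 225.7   8. ]
new [201 235  28  25 504] [214.6 246.9] [441.4 324.1   8. ]
new [271 235  28  26 495] [284.3 247.5] [437.2 226.2   8. ]
B/C predicted px [array([218.4, 214.3]), array([216.3, 246.8]), array([295.2, 215.2]), array([285.9, 247.4])]
```

>>> apply_moves --pt "-0.569 0.164 0.948 0 0 0 0.7" --pt "-0.569 0.164 0.948 0 0 0 0.7" --pt "-0.569 0.164 0.948 0 0 0 0.7" --pt "-0.569 0.164 0.948 0 0 0 0.7" --pt "-0.569 0.164 0.948 0 0 0 0.7" --pt "-0.569 0.164 0.948 0 0 0 0.7" --pt "-0.569 0.164 0.948 0 0 0 0.7" --pt "-0.569 0.164 0.948 0 0 0 0.7"

```text
time: 24.78
tool_pos: [434.2, 225.4, 62.7]
tcp_rot: [180.0, 0.2, -1.8]
ft_force: [-0.3, -0.5, 0.7]
finger_gap: 59.8
grip_force: 0.0
```

>>> apply_moves --pt "0 0 0 0 0.1 0.943 0.7" --pt "0 0 0 0 0 0.943 0.7" --pt "0 0 0 0 0 0.943 0.7" --pt "0 0 0 0 0 0 0.7" --pt "0 0 0 0 0 0 0.7"

```text
time: 25.4
tool_pos: [435.0, 225.4, 63.8]
tcp_rot: [180.0, -0.2, -14.7]
ft_force: [1.3, -0.6, -1.0]
finger_gap: 59.9
grip_force: 0.0
```

```bash
cat > d.py <<'E'
from h import *
def blob(im,c):
    hsv=cv2.cvtColor(im,cv2.COLOR_RGB2HSV)
    m=((hsv[...,1]<70)&(hsv[...,2]>75)).astype(np.uint8)*255
    n,l,st,ce=cv2.connectedComponentsWithStats(m)
    for i in range(1,n):
        x,y,w,h,a=st[i]; p=onz(c,*ce[i],8)
        if a>300 and 40<w<90 and 35<h<90 : print('disc',st[i],ce[i].round(1),p.round(1))
def circ(im,r0,r1,box):
    x0,y0,x1,y1=box; g=cv2.medianBlur(cv2.cvtColor(im,cv2.COLOR_RGB2GRAY)[y0:y1,x0:x1],3)
    k=cv2.HoughCircles(g,cv2.HOUGH_GRADIENT_ALT,1.5,30,param1=100,param2=.6,minRadius=r0,maxRadius=r1)
    return None if k is None else (k[0]+[x0,y0,0]).round(1)
if __name__=='__main__':
    i6=np.ascontiguousarray(cv2.imread('pics/w6.png')[:,:,::-1]); print('w6',circ(i6,20,32,(180,90,340,220)))
    s,im,c=shot('wrist','w11'); print(s['tool_pos'],s['tcp_rot'],s['finger_gap'])
    print(proj(c,(485.5,213,8)),proj(c,(437.2,225.8,8))); blob(im,c)
    q=circ(im,14,26,(170,80,340,260)); print(q); 
    if q is not None: print([onz(c,*k[:2],8) for k in q])
E
python3 d.py
```

```text
w6 [[258.  154.5  24.9]]
[434.96267713 225.41416998  63.80862191] [179.99099826  -0.23161104 -14.68027912] 59.88936078322145
[255.02693444 135.49495395] [255.00793327 217.32225893]
disc [ 222  187   64   60 2600] [254.4 216.3] [437.9 226.    8. ]
[[255.5 143.   19.5]]
[array([481.30168961, 213.83105534,   8.        ])]
```

>>> apply_moves --pt "0 0 0.6 0 0 0.2 0.7" --pt "0 0 0.6 0 0 0 0.65" --pt "0 0 0.45 0 0 0 0.62" --pt "0 0 0 0 0 0 0.62"

```text
time: 25.95
tool_pos: [433.8, 224.5, 12.4]
tcp_rot: [179.8, -0.0, -15.7]
ft_force: [-0.6, -0.2, 0.3]
finger_gap: 52.8
grip_force: 0.0
```

>>> apply_moves --pt "0 0 0 0 0 0 0" --pt "0 0 0 0 0 0 0" --pt "0 0 0 0 0 0 0" --pt "0 0 0 0 0 0 0" --grip_force 30

```text
time: 26.45
tool_pos: [435.6, 225.3, 14.8]
tcp_rot: [-180.0, -0.2, -15.7]
ft_force: [-0.1, 0.4, -0.7]
finger_gap: 43.0
grip_force: 30.5
```

>>> apply_moves --pt "0 0 -0.5 0 0 0 0" --pt "0 0 -1 0 0 0 0" --pt "0 0 -1 0 0 0 0" --pt "0 0 -1 0 0 0 0" --pt "0 0 -1 0 0 0 0" --pt "0 0 -1 0 0 0 0" --pt "0 0 -1 0 0 0 0" --pt "0 0 0 0 0 0 0"

```text
time: 27.45
tool_pos: [436.5, 226.1, 213.7]
tcp_rot: [-179.8, -0.5, -15.7]
ft_force: [0.2, 0.1, -0.1]
finger_gap: 42.8
grip_force: 30.6
```

```bash
cat > g.py <<'E'
import sys
from d import *
s,im,c=shot('wrist',sys.argv[1]); q=circ(im,19,33,(180,80,340,230)); print(q)
h=holet(q[0][:2],s,c); print(h.round(1)); h[2]=10.5; plan(h,int(sys.argv[2]),30)
E
python3 g.py w12 2
```

```text
[[256.5 155.   25.8]]
[50.1  0.1  6.5]
now [435.6 225.8 211.6] goal tcp [554.  -41.5 182.7] rot units [ 1.18  9.69 -2.87] shift units after rot [2.31 8.78 3.67]
```

>>> apply_moves --pt "0 0 0 0.118 0.969 -0.287 0" --pt "0 0 0 0.118 0.969 -0.287 0" --pt "0 0 0 0.118 0.969 -0.287 0" --pt "0 0 0 0.118 0.969 -0.287 0" --pt "0 0 0 0.118 0.969 -0.287 0" --pt "0 0 0 0.118 0.969 -0.287 0" --pt "0 0 0 0.118 0.969 -0.287 0" --pt "0 0 0 0.118 0.969 -0.287 0"

```text
time: 28.5
tool_pos: [434.1, 225.1, 208.1]
tcp_rot: [-179.1, -36.0, -5.1]
ft_force: [-0.4, -0.1, -1.4]
finger_gap: 42.8
grip_force: 30.6
```

>>> apply_moves --pt "0 0 0 0.118 0.969 -0.287 0" --pt "0 0 0 0.118 0.969 -0.287 0" --pt "0.257 0.976 0.4 0 0 0 0" --pt "0.257 0.976 0.4 0 0 0 0" --pt "0.257 0.976 0.4 0 0 0 0" --pt "0.257 0.976 0.4 0 0 0 0" --pt "0.257 0.976 0.4 0 0 0 0" --pt "0.257 0.976 0.4 0 0 0 0"

```text
time: 29.5
tool_pos: [520.5, 50.8, 194.8]
tcp_rot: [179.6, -44.2, -1.8]
ft_force: [-0.1, 1.5, -0.9]
finger_gap: 42.6
grip_force: 30.7
```

>>> apply_moves --pt "0.257 0.976 0.4 0 0 0 0" --pt "0.257 0.976 0.4 0 0 0 0" --pt "0.257 0.976 0.4 0 0 0 0" --pt "0 0 0 0 0 0 0" --pt "0 0 0 0 0 0 0"

```text
time: 30.12
tool_pos: [558.3, -37.2, 185.3]
tcp_rot: [179.7, -44.2, -1.9]
ft_force: [0.1, -0.4, -0.6]
finger_gap: 42.8
grip_force: 30.7
```

```bash
cat > p.py <<'E'
import sys
from d import *
hx,hy,k=float(sys.argv[2]),float(sys.argv[3]),int(sys.argv[4])
H=np.array([hx,hy,10.5]); plan(H,k,10)
s,im,c=shot('wrist',sys.argv[1]); T=np.array([*TIP[k],189.5]); print('tip px',proj(c,T).round(1),'hole',circ(im,19,33,(180,80,340,230)))
# tip in tool frame vs hole, lateral
print('tip-hole in tool mm',(rot(s['tcp_rot']).T@(T-s['tool_pos'])-H).round(1))
E
python3 p.py w13 50.1 0.1 2
```

```text
now [558.3 -37.2 185.3] goal tcp [568.1 -42.  168.6] rot units [ 0.07  0.18 -0.  ] shift units after rot [-0.16  0.15  0.63]
tip px [264.6 151.6] hole [[255.  155.   25.9]]
tip-hole in tool mm [-4.2  4.2 28.2]
```

>>> apply_moves --pt "-0.16 0.15 0.2 0.07 0.18 0 0" --pt "0 0 0.4 0 0 0 0" --pt "0 0 0 0 0 0 0"

```text
time: 30.55
tool_pos: [567.7, -40.9, 169.6]
tcp_rot: [180.0, -45.0, -1.7]
ft_force: [-0.8, 0.2, -0.3]
finger_gap: 42.9
grip_force: 30.7
```

```bash
python3 p.py w14 50.1 0.1 2
```

```text
now [567.7 -40.9 169.6] goal tcp [568.1 -42.  168.6] rot units [-0.01 -0.01  0.02] shift units after rot [-0.02  0.04  0.04]
tip px [259.  150.2] hole [[258.  155.   25.3]]
tip-hole in tool mm [-0.5  1.1 11.1]
```

Aligned; thread and release.

>>> apply_moves --pt "0 0.04 0.4 0 0 0 0" --pt "0 0 0.4 0 0 0 0" --pt "0 0 0.4 0 0 0 0" --pt "0 0 0.25 0 0 0 0" --pt "0 0 0 0 0 0 0"

```text
time: 31.22
tool_pos: [599.0, -43.9, 139.8]
tcp_rot: [180.0, -45.1, -1.8]
ft_force: [-1.0, -0.7, -0.2]
finger_gap: 42.8
grip_force: 30.7
```

```bash
python3 p.py w15 50.1 0.1 2
```

```text
now [599.  -43.9 139.8] goal tcp [568.1 -42.  168.6] rot units [-0.   -0.02  0.01] shift units after rot [-0.05 -0.03 -1.41]
tip px [253.6 175.2] hole [[258.  156.5  25.9]]
tip-hole in tool mm [ -1.5  -0.9 -32.1]
```

>>> apply_moves --pt "0 0 0 0 0 0 0.65" --pt "0 0 0 0 0 0 0.65" --pt "0 0 0 0 0 0 0.65" --pt "0 0 -0.5 0 0 0 0.65" --pt "0 0 -1 0 0 0 0.65" --pt "0 0 -1 0 0 0 0.65" --pt "0 0 -1 0 0 0 0.65" --pt "0 0 0 0 0 0 0.65"

```text
time: 32.28
tool_pos: [525.4, -42.5, 217.8]
tcp_rot: [179.8, -45.5, -1.7]
ft_force: [0.5, -0.1, 0.3]
finger_gap: 55.7
grip_force: 0.0
```

```bash
cat > chk.py <<'E'
import sys
from h import *
s,im,c=shot('wrist',sys.argv[1]); print(s['tool_pos'],s['tcp_rot'])
for k in map(int,sys.argv[2:]):
    b=np.array([*TIP[k],189.5])-43*u
    for dy,dz in ((0,10),(-18,-15),(0,-20),(18,-15),(-30,-20),(30,-20),(0,-28),(0,-55),(14,-60),(-14,-60)):
        q=proj(c,b+np.array([0,dy,dz])); print(k,dy,dz,q.round(),im[int(q[1]),int(q[0])] if 0<=q[0]<512 and 0<=q[1]<384 else None)
E
python3 chk.py w16 2
```

```text
[525.36269393 -42.5163825  217.80509333] [179.7997369  -45.49221696  -1.73189805]
2 0 10 [254. 125.] [216 172 125]
2 -18 -15 [276. 144.] [181 150 118]
2 0 -20 [254. 148.] [199 166 134]
2 18 -15 [233. 145.] [188 155 123]
2 -30 -20 [290. 147.] [228 223 218]
2 30 -20 [219. 149.] [230 225 220]
2 0 -28 [254. 153.] [178 142 103]
2 0 -55 [254. 170.] [153 152 143]
2 14 -60 [240. 173.] [177 165 145]
2 -14 -60 [269. 172.] [105 118 103]
```

>>> apply_moves --pt "-0.036 -0.94 -0.18 0 0 0 0.7" --pt "-0.036 -0.94 -0.18 0 0 0 0.7" --pt "-0.036 -0.94 -0.18 0 0 0 0.7" --pt "-0.036 -0.94 -0.18 0 0 0 0.7" --pt "-0.036 -0.94 -0.18 0 0 0 0.7" --pt "-0.036 -0.94 -0.18 0 0 0 0.7" --pt "-0.036 -0.94 -0.18 0 0 0 0.7" --pt "-0.036 -0.94 -0.18 0 0 0 0.7"

```text
time: 33.33
tool_pos: [494.9, 186.2, 236.4]
tcp_rot: [179.8, -45.0, -1.6]
ft_force: [0.4, -0.2, -0.4]
finger_gap: 59.8
grip_force: 0.0
```

>>> apply_moves --pt "-0.036 -0.94 -0.18 0 0 0 0.7" --pt "-0.036 -0.94 -0.18 0 0 0 0.7" --pt "-0.036 -0.94 -0.18 0 0 0 0.7" --pt "-0.036 -0.94 -0.18 0 0 0 0.7" --pt "-0.036 -0.94 -0.18 0 0 0 0.7" --pt "0 0 0 0 -0.984 0 0.7" --pt "0 0 0 0 -0.984 0 0.7" --pt "0 0 0 0 -0.984 0 0.7"

```text
time: 34.33
tool_pos: [482.2, 317.0, 258.4]
tcp_rot: [179.9, -30.3, -0.6]
ft_force: [-0.1, -0.4, -0.9]
finger_gap: 59.7
grip_force: 0.0
```

>>> apply_moves --pt "0 0 0 0 -0.984 0 0.7" --pt "0 0 0 0 -0.984 0 0.7" --pt "0 0 0 0 -0.984 0 0.7" --pt "0 0 0 0 -0.984 0 0.7" --pt "0 0 0 0 -0.984 0 0.7" --pt "0 0 0 0 -0.984 0 0.7" --pt "0 0 0 0 -0.984 0 0.7" --pt "0 0 0 0 0 0 0.7"

```text
time: 35.33
tool_pos: [483.3, 316.1, 257.8]
tcp_rot: [179.9, 1.1, -0.8]
ft_force: [0.3, -0.0, -0.5]
finger_gap: 59.7
grip_force: 0.0
```

```bash
python3 - <<'E'
from d import *
s,im,c=shot('wrist','w17'); print(s['tool_pos'],s['tcp_rot'])
print('pred ring,hole',proj(c,(441.4,324,8)).round(1),proj(c,(486,317.5,8)).round(1))
hsv=cv2.cvtColor(im,cv2.COLOR_RGB2HSV)
m=((hsv[...,1]<70)&(hsv[...,2]>80)).astype(np.uint8)*255
n,l,st,ce=cv2.connectedComponentsWithStats(m)
for i in range(1,n):
    x,y,w,h,a=st[i]; p=onz(c,*ce[i],8)
    if a>150 and w<60 and h<60 : print('disc',st[i],ce[i].round(1),p.round(1))
q=circ(im,7,14,(100,30,420,300)); print(q); 
if q is not None: print([onz(c,*k[:2],8).round(1) for k in q])
s0={'tool_pos':np.array([562.632,262.042,294.938]),'tcp_rot':np.array([179.967,.147,.03])}
c4=cam('wrist',s0); f=.64
print('dish rim far px',onz(c4,350*f,430*f,14),'dish ctr',onz(c4,350*f,485*f,14),'jar top ctr',onz(c4,135*f,367*f,78))
E
```

```text
[483.30571221 316.12130693 257.77320282] [179.93459642   1.12553036  -0.82613461]
pred ring,hole [250.8 187.4] [255.5 151.4]
disc [ 90   0  40  55 754] [117.2  31.5] [616.2 461.4   8. ]
disc [111 144  41  45 498] [138.3 159.6] [478.2 457.3   8. ]
disc [251 197  31  30 641] [265.8 211.6] [409.1 305.8   8. ]
disc [328 242  37  16 260] [350.8 247.6] [356.6 194.9   8. ]
disc [379 356  38  28 727] [394.6 372.1] [143.8 112.1   8. ]
[[265.  211.5  10.6]
 [271.  175.5  10.2]]
[array([409.3, 306.8,   8. ]), array([456.1, 299.2,   8. ])]
dish rim far px [382.80533058 309.70208289  14.        ] dish ctr [322.28351483 311.58424195  14.        ] jar top ctr [476.86834515 461.74816558  78.        ]
```

Tag B has been knocked aside: disc now at (409,306), hole (456,299), clear of the dish rim (x≈383). Going for the new place.

>>> apply_moves --pt "0 0 0 0 0.25 0 0.7" --pt "-0.341 0.056 0.927 0 0 0 0.7" --pt "-0.341 0.056 0.927 0 0 0 0.7" --pt "-0.341 0.056 0.927 0 0 0 0.7" --pt "-0.341 0.056 0.927 0 0 0 0.7" --pt "-0.341 0.056 0.927 0 0 0 0.7" --pt "-0.341 0.056 0.927 0 0 0 0.7" --pt "-0.341 0.056 0.927 0 0 0 0.7"

```text
time: 36.38
tool_pos: [410.7, 305.8, 65.2]
tcp_rot: [-179.9, -0.3, -0.7]
ft_force: [0.4, 0.2, -0.5]
finger_gap: 60.3
grip_force: 0.0
```

>>> apply_moves --pt "0 0 0 0 0 0.785 0.7" --pt "0 0 0 0 0 0.785 0.7" --pt "0 0 0 0 0 0 0.7" --pt "0 0 0 0 0 0 0.7"

```text
time: 36.88
tool_pos: [411.3, 305.8, 66.1]
tcp_rot: [-179.9, -0.3, -7.9]
ft_force: [0.7, -0.1, 0.1]
finger_gap: 59.5
grip_force: 0.0
```

```bash
sed -i 's/w11/w18/; /485.5,213,8/d' d.py; python3 - <<'E'
exec(open('d.py').read())
E
```

```text
w6 [[258.  154.5  24.9]]
[411.28218641 305.77784975  66.11601477] [-179.91325087   -0.26653994   -7.85287099] 59.516463053240734
[[257.  149.   18.9]]
[array([454.72429865, 299.59416794,   8.        ])]
```

>>> apply_moves --pt "-0.1 0 0.6 0 0 0 0.7" --pt "0 0 0.6 0 0 0 0.65" --pt "0 0 0.53 0 0 0 0.62" --pt "0 0 0 0 0 0 0.62"

```text
time: 37.42
tool_pos: [407.8, 305.4, 11.9]
tcp_rot: [180.0, -0.1, -8.0]
ft_force: [0.5, -0.4, 0.3]
finger_gap: 52.9
grip_force: 0.0
```

>>> apply_moves --pt "0 0 0 0 0 0 0" --pt "0 0 0 0 0 0 0" --pt "0 0 0 0 0 0 0" --pt "0 0 0 0 0 0 0" --grip_force 30

```text
time: 37.92
tool_pos: [408.6, 306.0, 14.0]
tcp_rot: [-179.9, -0.2, -8.0]
ft_force: [-0.5, 0.3, -0.9]
finger_gap: 42.7
grip_force: 31.2
```

>>> apply_moves --pt "0 0 -0.5 0 0 0 0" --pt "0 0 -1 0 0 0 0" --pt "0 0 -1 0 0 0 0" --pt "0 0 -1 0 0 0 0" --pt "0 0 -1 0 0 0 0" --pt "0 0 -1 0 0 0 0" --pt "0 0 -1 0 0 0 0" --pt "0 0 0 0 0 0 0"

```text
time: 38.92
tool_pos: [409.6, 306.9, 213.2]
tcp_rot: [-179.7, -0.5, -8.0]
ft_force: [-0.2, 0.2, -0.4]
finger_gap: 43.1
grip_force: 31.2
```

```bash
python3 g.py w19 3
```

```text
[[256.5 158.   25.8]]
[48.7  0.1  6.5]
now [408.7 306.4 211. ] goal tcp [556.8  38.5 183.7] rot units [ 0.49  9.73 -1.28] shift units after rot [3.05 8.76 4.34]
```

>>> apply_moves --pt "0 0 0 0.049 0.973 -0.128 0" --pt "0 0 0 0.049 0.973 -0.128 0" --pt "0 0 0 0.049 0.973 -0.128 0" --pt "0 0 0 0.049 0.973 -0.128 0" --pt "0 0 0 0.049 0.973 -0.128 0" --pt "0 0 0 0.049 0.973 -0.128 0" --pt "0 0 0 0.049 0.973 -0.128 0" --pt "0 0 0 0.049 0.973 -0.128 0"

```text
time: 39.98
tool_pos: [409.5, 302.1, 209.2]
tcp_rot: [-179.7, -35.7, -2.8]
ft_force: [-0.2, -0.8, -0.8]
finger_gap: 43.0
grip_force: 31.2
```

>>> apply_moves --pt "0 0 0 0.049 0.973 -0.128 0" --pt "0 0 0 0.049 0.973 -0.128 0" --pt "0.339 0.973 0.45 0 0 0 0" --pt "0.339 0.973 0.45 0 0 0 0" --pt "0.339 0.973 0.45 0 0 0 0" --pt "0.339 0.973 0.45 0 0 0 0" --pt "0.339 0.973 0.45 0 0 0 0" --pt "0.339 0.973 0.45 0 0 0 0"

```text
time: 40.98
tool_pos: [522.5, 106.5, 202.4]
tcp_rot: [-179.6, -42.9, 0.1]
ft_force: [0.4, 0.3, 0.0]
finger_gap: 42.8
grip_force: 31.2
```

>>> apply_moves --pt "0.339 0.973 0.45 0 0 0 0" --pt "0.339 0.973 0.45 0 0 0 0" --pt "0.339 0.973 0.45 0 0 0 0" --pt "0 0 0 0 0 0 0" --pt "0 0 0 0 0 0 0"

```text
time: 41.6
tool_pos: [572.4, 20.5, 193.2]
tcp_rot: [-179.6, -42.8, 0.1]
ft_force: [-0.2, 0.0, -0.3]
finger_gap: 42.8
grip_force: 31.2
```

```bash
python3 p.py w20 48.7 0.1 3
```

```text
now [572.4  20.5 193.2] goal tcp [571.   38.1 169.6] rot units [-0.38  0.48  0.3 ] shift units after rot [-0.6  -0.58  0.51]
tip px [226.8 178.2] hole [[258.  159.5  25.5]]
tip-hole in tool mm [-16.3 -15.7  24.6]
```

>>> apply_moves --pt "0 0 0 -0.38 0.48 0.3 0" --pt "-0.3 -0.3 0 0 0 0 0" --pt "-0.3 -0.28 0.2 0 0 0 0" --pt "0 0 0 0 0 0 0" --pt "0 0 0 0 0 0 0"

```text
time: 42.28
tool_pos: [565.4, 38.8, 178.2]
tcp_rot: [180.0, -45.2, -1.7]
ft_force: [-0.6, -0.4, -0.3]
finger_gap: 42.9
grip_force: 31.2
```

```bash
python3 p.py w21 48.7 0.1 3
```

```text
now [565.4  38.8 178.2] goal tcp [571.   38.1 169.6] rot units [-0.01 -0.04  0.02] shift units after rot [-0.07  0.02  0.33]
tip px [257.8 153.2] hole [[256.5 159.5  25.4]]
tip-hole in tool mm [-2.2  0.6 20.2]
```

>>> apply_moves --pt "-0.07 0.02 0.3 0 0 0 0" --pt "0 0 0.4 0 0 0 0" --pt "0 0 0.4 0 0 0 0" --pt "0 0 0.4 0 0 0 0" --pt "0 0 0.25 0 0 0 0" --pt "0 0 0 0 0 0 0"

```text
time: 43.08
tool_pos: [601.0, 36.2, 138.2]
tcp_rot: [180.0, -45.0, -1.8]
ft_force: [-1.2, -0.0, -0.7]
finger_gap: 43.1
grip_force: 31.2
```

```bash
python3 p.py w22 48.7 0.1 3
```

```text
now [601.   36.2 138.2] goal tcp [571.   38.1 169.6] rot units [ 0.   -0.01  0.  ] shift units after rot [ 0.03 -0.03 -1.45]
tip px [253.6 173.2] hole [[256.5 158.   25.4]]
tip-hole in tool mm [  1.   -0.9 -33.3]
```

>>> apply_moves --pt "0 0 0 0 0 0 0.65" --pt "0 0 0 0 0 0 0.65" --pt "0 0 0 0 0 0 0.65" --pt "0 0 -0.5 0 0 0 0.65" --pt "0 0 -1 0 0 0 0.65" --pt "0 0 -1 0 0 0 0.65" --pt "0 0 -1 0 0 0 0.65" --pt "0 0 0 0 0 0 0.65"

```text
time: 44.12
tool_pos: [527.4, 38.9, 217.0]
tcp_rot: [180.0, -45.5, -1.8]
ft_force: [0.0, -0.0, 0.1]
finger_gap: 55.3
grip_force: 0.0
```

>>> apply_moves --pt "0 1 -0.5 0 0 0 0.2" --pt "0 1 -0.5 0 0 0 0" --pt "0 1 -0.5 0 0 0 0" --pt "0 1 -0.5 0 0 0 0" --pt "0 1 -0.5 0 0 0 0" --pt "0 0 0 0 0 0 0"

```text
time: 44.88
tool_pos: [497.0, -116.5, 242.5]
tcp_rot: [-179.9, -45.0, -2.1]
ft_force: [-0.3, -0.3, -1.0]
finger_gap: -0.2
grip_force: 0.0
```

```bash
python3 - <<'E'
from h import *
s,im,c=shot('wrist','w23'); print(s['tool_pos'],s['tcp_rot'])
b=snapshot('scene')[90:270,140:310]
a=cv2.resize(im[0:270],None,fx=1.1,fy=1.1); b=cv2.resize(b,(int(170*297/180),297),interpolation=cv2.INTER_CUBIC)
v=np.zeros((600,800,3),np.uint8); A=cv2.resize(im[20:220,60:460],(800,400),interpolation=cv2.INTER_CUBIC)
v[:400]=A; B=cv2.resize(snapshot('side')[95:195,200:340],(280,200)); v[400:,:280]=B; v[400:,300:583]=cv2.resize(b,(283,200))
cv2.imwrite('pics/final.png',v[:,:,::-1])
E
```

```text
[ 497.04411437 -116.50359037  242.50715046] [-179.85822696  -44.96572617   -2.12099028]
```

View pics/final.png

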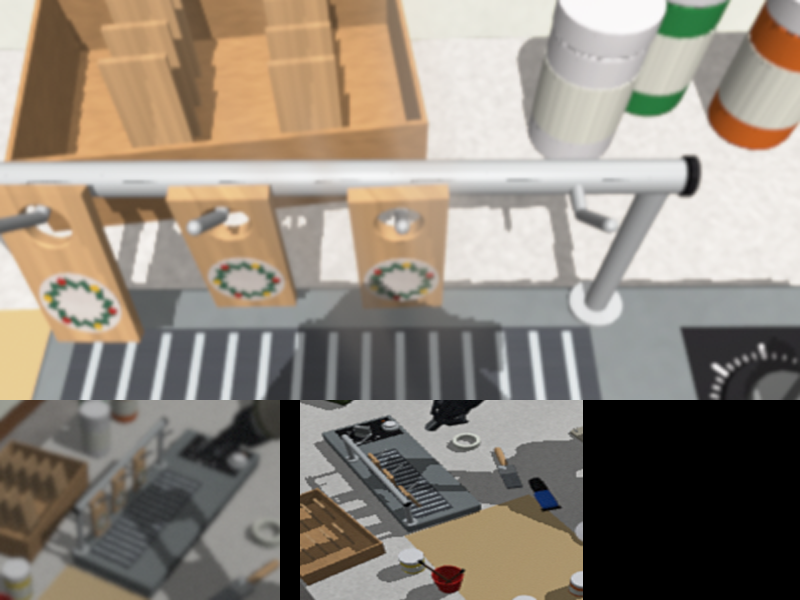

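All three tags hang on pegs 1–3 (tag tops at columns ~60, 220, 400 in the wrist view). Now the start button.

>>> apply_moves --pt "0 0 0 0 -0.982 0 0" --pt "0 0 0 0 -0.982 0 0" --pt "0 0 0 0 -0.982 0 0" --pt "0 0 0 0 -0.982 0 0" --pt "0 0 0 0 -0.982 0 0" --pt "0 0 0 0 -0.982 0 0" --pt "0 0 0 0 -0.982 0 0" --pt "0 0 0 0 -0.982 0 0"

```text
time: 46.02
tool_pos: [497.6, -111.7, 241.5]
tcp_rot: [-179.9, -8.8, -1.6]
ft_force: [0.3, 0.5, 1.3]
finger_gap: -0.0
grip_force: 0.0
```

>>> apply_moves --pt "0 0 0 0 -0.982 0 0" --pt "0 0 0 0 -0.982 0 0" --pt "0.11 0.92 0 0 0 0 0" --pt "0.11 0.92 0 0 0 0 0" --pt "0.11 0.92 0 0 0 0 0" --pt "0.11 0.92 0 0 0 0 0" --pt "0.11 0.92 0 0 0 0 0" --pt "0.11 0.92 0 0 0 0 0"

```text
time: 47.02
tool_pos: [513.0, -278.6, 240.8]
tcp_rot: [-179.9, 0.1, -1.6]
ft_force: [-0.7, -0.9, -0.2]
finger_gap: 0.4
grip_force: 0.0
```

>>> apply_moves --pt "0 0.92 0 0 0 0 0" --pt "0 0.92 0 0 0 0 0" --pt "0 0 0.8 0 0 0 0" --pt "0 0 0.8 0 0 0 0" --pt "0 0 0.8 0 0 0 0" --pt "0 0 0.8 0 0 0 0" --pt "0 0 0 0 0 0 0" --pt "0 0 0 0 0 0 0"

```text
time: 48.02
tool_pos: [511.2, -333.9, 146.4]
tcp_rot: [-179.9, 0.0, -1.6]
ft_force: [1.0, 0.5, 0.7]
finger_gap: -0.4
grip_force: 0.0
```

```bash
python3 - <<'E'
from d import *
s,im,c=shot('wrist','w24'); print(s['tool_pos'],s['tcp_rot'],s['joint_pos'].round())
p=proj(c,(509.2,-335.5,67)); print(p); q=circ(im,12,45,(150,90,370,300)); print(q)
if q is not None: print([onz(c,*k[:2],67).round(1) for k in q])
R=rot(s['tcp_rot']); print((R.T@(np.array([509.2,-335.5,67])-s['tool_pos'])-[0,0,14])/30)
E
```

```text
[ 511.16491619 -333.85248505  146.35661951] [-1.79918112e+02  4.85483631e-02 -1.61651574e+00] [-38.  13.  90.   0.  77.  54.]
[259.35683887 209.33729757]
[[259.5 205.5  29.7]
 [309.  199.5  35. ]
 [259.5 205.5  18.6]
 [309.  199.5  23.3]]
[array([ 512. , -335.7,   67. ]), array([ 515.4, -369.5,   67. ]), array([ 512. , -335.7,   67. ]), array([ 515.4, -369.5,   67. ])]
[-0.06168054  0.06052356  2.1785234 ]
```

```bash
python3 - <<'E'
from h import *
s={'tool_pos':np.array([586.3,-338.2,110.2]),'tcp_rot':np.array([-179.9,0,75.4])}
c=cam('wrist',s); print('w2 pred',proj(c,(509.2,-335.5,67)),'lamp?',onz(c,165,287,46))
g=cv2.cvtColor(cv2.imread('pics/w24.png'),cv2.COLOR_BGR2GRAY)
for r in range(160,270,6): print(r,g[r,200:350:6])
E
```

```text
w2 pred [130.26883866 254.23538342] lamp? [ 511.36668736 -373.85967768   46.        ]
160 [ 41  46  54  61  62  59  62  60  50  41  44  54  62  63  62  58  53  48
  44  40  39  37  37 147 138]
166 [ 40  43  50  60  65  65  65  66  48  30  31  45  58  67  67  62  56  50
  45  42  39  39  37 148 137]
172 [ 41  41  47  57  66  70  70  65  59  52  79  58  60  66  69  65  59  53
  48  43  41  38  38 148 134]
178 [ 48  40  45  53  65  74  69  85 146 199 212 194 164  90  68  68  63  57
  49  45  40  39  37 148 131]
184 [ 59  41  43  50  62  75  88 191 163 129 127 128 132 199  89  71  65  59
  53  47  43  40  39 148 131]
190 [ 72  42  42  47  57  67 193 202 134 133 150 138 136 203 202  69  68  64
  59  47  44  40  42 151 139]
196 [ 86  41  42  45  52  77 211 154 197 237 243 243 220 168 216  85  70  65
 111 106  45  42  45 150 151]
202 [ 99  43  43  45  49 124 216 156 239 240 244 245 244 174 219 133  71  68
  66  55  47  42  56 151 168]
208 [120  44  43  45  46 107 223 230 241 243 244 246 246 239 224 115  72  69
  64  56  50  44  74 147 207]
214 [132  44  45  45  46  55 224 222 243 245 246 24
[... 318 characters left out ...]
 222 224 223 223 226 224 227
 219 222 224 220 223 227 222]
238 [230 230 226 230 229 228 226 221 104  94 108 130 197 225 225 227 222 227
 229 224 225 232 230 234 227]
244 [228 232 223 228 224 229 231 210  97  77  92 126 169 222 227 225 226 222
 229 227 227 227 230 229 231]
250 [227 231 224 229 227 101  25  62  95  63  73 123 119  97  90 227 216 221
 228 225 225 228 226 233 223]
256 [229 224 225 225 224  26  27  82  94  56  56 114 119  95  80 224 230 226
 226 223 224 228 228 227 227]
262 [233 231 229 228 228  31  31  89  95  49  41 106 116  92  85 201 230 227
 225 222 226 228 225 229 224]
268 [229 226 227 229 184  25  25  94  94  41  32 100 109  85  84 123 228 224
 228 224 225 228 230 226 226]
```

Bright cap centred at (260,211) matches the prediction (259,209); the second Hough circle was false.

>>> apply_moves --pt "-0.06 0.06 0.7 0 0 0 0" --pt "0 0 0.7 0 0 0 0" --pt "0 0 0.6 0 0 0 0" --pt "0 0 0 0 0 0 0" --pt "0 0 0 0 0 0 0"

```text
time: 48.7
tool_pos: [508.5, -336.3, 86.0]
tcp_rot: [-179.9, 0.1, -1.7]
ft_force: [0.0, -0.3, 0.2]
finger_gap: -0.0
grip_force: 0.0
```

>>> apply_moves --pt "0 0 0.1 0 0 0 0" --pt "0 0 0.08 0 0 0 0" --pt "0 0 0.07 0 0 0 0" --pt "0 0 0 0 0 0 0"

```text
time: 49.2
tool_pos: [508.8, -336.5, 78.8]
tcp_rot: [-179.9, 0.0, -1.7]
ft_force: [-0.0, -0.6, 2.2]
finger_gap: -0.1
grip_force: 1.3
```

Contact made (2.2 N); press on.

>>> apply_moves --pt "0 0 0.08 0 0 0 0" --pt "0 0 0.08 0 0 0 0" --pt "0 0 0 0 0 0 0" --pt "0 0 0 0 0 0 0"

```text
time: 49.7
tool_pos: [508.8, -336.6, 75.0]
tcp_rot: [-179.9, 0.0, -1.7]
ft_force: [-3.1, 1.7, 12.6]
finger_gap: -0.0
grip_force: 5.9
```

>>> apply_moves --pt "0 0 0.03 0 0 0 0" --pt "0 0 0 0 0 0 0"

```text
time: 49.95
tool_pos: [508.9, -336.6, 74.9]
tcp_rot: [-179.9, 0.0, -1.7]
ft_force: [-4.5, 3.8, 16.7]
finger_gap: 0.3
grip_force: 8.9
```

>>> apply_moves --pt "0 0 -0.5 0 0 0 0" --pt "0 0 -1 0 0 0 0" --pt "0 0 -1 0 0 0 0" --pt "0 0 -1 0 0 0 0" --pt "0 0 -1 0 0 0 0" --pt "0 0 0 0 0 0 0" --pt "0 0 0 0 0 0 0" --pt "0 0 0 0 0 0 0"

```text
time: 50.95
tool_pos: [507.7, -335.9, 205.8]
tcp_rot: [-179.8, 0.2, -1.7]
ft_force: [-0.2, -0.5, -0.6]
finger_gap: -0.1
grip_force: 0.0
```

```bash
python3 - <<'E'
from h import *
im=snapshot('scene'); c=cam('scene')
for k in (1,2,3):
    b=np.array([*TIP[k],189.5])-43*u
    q=proj(c,b+np.array([0,0,12])); print(k,q.round(),im[int(q[1])-1:int(q[1])+2,int(q[0])].tolist())
print(hand_in())
E
```

```text
1 [184. 140.] [[93, 79, 64], [100, 81, 59], [103, 83, 60]]
2 [193. 155.] [[91, 77, 61], [154, 126, 92], [180, 145, 104]]
3 [203. 170.] [[66, 66, 68], [97, 85, 69], [150, 123, 90]]
the job is handed in; nothing more can be done
None
```

I handed the job in at about 51 s. All three tags present (the fourth was absent) hang on pegs 1–3, the timer pointer is on the 40-minute tick, and the start button was pressed to its stop and released. No verdict came back, and I did not check the button's spring-back in an image.

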